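# Refit the return spring of a potting press

### The job

The return spring of the bench potting press has come off its anchor post. Take the spring puller from its wooden stand, put its pin down into the small outer ring on the spring's free end, stretch the spring until the large ring is over the post and press it down over the head, let the spring draw back so that the ring hooks on the post's neck under the head, and put the puller back upright in its stand. Move the spring with the puller, not with the fingers; stretch it no further than the ring needs, never lean hard on the press, and leave the two loose pots and the seed jar standing where they are.

Things in the scene. Friction and masses are not known exactly. Their poses are not given: they have to be found in the camera images.
- puller: Spring puller, a hand tool 81 mm long, about 0.15 kg, upright in the stand, pin down. Origin at the pin's tip, z up. From the tip: steel pin, 7 mm thick, 9 mm long, round end; collar, 15 mm diameter, z 9 to 13 mm (its underside presses the ring); shank 11 mm to z 24; round guard disc, 32 mm diameter, z 24 to 28; then the handle.
- puller_handle (a point): Point on the puller's axis in its wooden handle, 50 mm above the pin's tip; axes as the puller's. The handle is 26 mm along x, 20 mm along y, flat sided, z 28 to 78 mm, with a small cap to 81. Grip it across the 20 mm, just above the guard: the spring pulls sideways with up to 9 N and rocks it in the grip, by some millimetres at the pin.
- stand: The puller's stand, a light wooden block 70 x 70 x 30 mm, fixed. Origin under its centre. A vertical hole of 22 mm diameter through its centre, chamfered to 28 mm at the top; the puller's guard disc rests on the block, its pin tip then 6 mm above the table.
- press: Base of the potting press, a grey plate 245 x 70 x 12 mm, fixed. Origin under its centre, x along the plate from the lever bracket (at the -x end, 120 mm high) to the anchor post. The spring's pivot stud is at x = -85 mm, the anchor post at x = +85 mm, both at y = 0: 170 mm apart.
- post_neck (a point): Anchor post, steel, upright on the base: this point is on its axis at mid neck, 25.5 mm above the table. Boss 22 mm diameter up to z = 22 mm; neck 8 mm diameter, z 22 to 29, where the ring's wire shall hook; head 12 mm diameter with a conical top, z 29 to 34. The tool's pin, in the small ring beyond the post, just clears boss and base.
- spring_eye (a point): Centre of the large ring on the spring's free end, the one that goes over the post's head. x points along the spring away from the pivot, z up. Figure-eight end of 4 mm steel wire: large ring, inside diameter 17.5 mm, next to the coil, then the small ring. When hooked, this point lies 5 mm from the post's axis, on the pivot's side.
- pot_1: Terracotta pot, 68 mm wide, 82 mm high, bystander. Origin under its centre.
- pot_2: Black pot, 68 mm wide, 58 mm high, bystander. Origin under its centre.
- seed_jar: Seed jar with a green lid, 52 mm wide, 69 mm high, bystander. Origin under its centre.
- pull_eye (a point): Centre of the small outer ring, for the puller's pin: inside diameter 12 mm, 4 mm wire, 19 mm beyond spring_eye; same axes. Unloaded it floats some 47 mm above the table (pin and ring then pass above the post's head); about 3 N presses the rings down to the neck, and they spring up again unless the head holds them.
- spring_pivot (a point): The spring's fixed end, on the axis of its upright pivot stud, 26 mm above the table. The spring swivels freely about it. Spring: pull 1.3 N plus 220 N/m of stretch. Distance from here to spring_eye: 140 mm unstretched, about 170 mm with the large ring over the head, 165 mm when hooked; stretched beyond 180 mm the spring is spoiled.
- spring_loop: The spring's free end: the figure-eight of 4 mm steel wire with both rings, 44 x 22 mm. Its origin lies at the pivot end of the spring: aim by spring_eye and pull_eye instead. Only the puller shall push it, not the fingers.
Things that resemble listed ones, but are neither listed nor needed, are in the scene too. What is shaped like the puller but green or pink is not meant.

How it is judged:
On the way, in this order (a step that is already met when the one before it is completed fails the run):
1. the spring is drawn out by the puller (distance between spring_pivot and spring_eye above 0.15 m and contact force between puller and spring_loop above 1.5 N and z of spring_eye in the frame of post_neck above 0.005 m), for 0.1 s.
2. the large ring is down on the neck, hooked under the head (horizontal distance between spring_eye and post_neck between 0.003 and 0.0065 m and z of spring_eye in the frame of post_neck below 0.005 m and distance between spring_pivot and spring_eye between 0.162 and 0.1685 m), for 0.2 s.
At the end, for the whole second after the job is handed in: Large ring round the post's neck, hooked on it under the head (ring centre 3 to 6.5 mm from the axis, within 5 mm of mid-neck height, 162 to 168.5 mm from the pivot); puller released, at rest, upright (0.08 rad) in its stand, pin tip within 6 mm of the hole's axis, at most 9 mm up (all of step 2 and z of spring_eye in the frame of post_neck above -0.005 m and horizontal distance between puller and stand below 0.006 m and z of puller in the frame of stand below 0.009 m and angle between puller's own z axis and vertical below 0.08 rad and linear speed of puller below 0.02 m/s); the robot touches nothing.
It fails at once if spring overstretched, its ring more than 180 mm from the pivot (distance between spring_pivot and spring_eye above 0.18 m).
It fails at once if puller bears on the press and its spring with more than 30 N, the spring's own pull included (contact force between puller and press above 30 N).
It fails at once if the fingers push the spring (contact force between the fingers and spring_loop above 2 N).
It fails at once if the robot bears on the press with more than 10 N (contact force between any of the fingers, the arm and press above 10 N).
It fails at once if a pot or the jar moved by more than 30 mm (distance of any of pot_1, pot_2, seed_jar from where it was at the start of the episode above 0.03 m).
It also fails if it takes over 58 s, if anything falls off the work surface, if the arm or the gripper's body presses on something with over 40 N, if the wrist force passes 120 N, or if a joint passes its speed limit or range.

### The arm

A 6-joint arm with a two-finger parallel gripper is mounted at the origin on the work surface; the furniture and walls round the work are solid. World frame = base frame: x ahead of the robot, y to its left, z up, the work surface at z = 0. Lengths are in m, angles in rad, forces in N, time in s.
With the tool pointing down it reaches from about 0.25 to 0.775 m from the base axis. Payload 4 kg.
Tool frame: the origin (TCP) lies on the centre line of the jaws, within the pads' length; the fingertips stand 22 mm ahead of it and the grasp point (between the pads) lies 3 mm ahead of it; z points along the fingers, y is the direction in which the jaws open and shut (so a half turn about z gives the same grasp; the last joint's range is limited). The gripper opens to 94 mm and grips with 3 to 60 N. Pads are 16 mm wide; open, the fingers measure 119 mm over their backs; the gripper's body (75 mm by 177 mm) begins 78 mm behind the grasp point.
Start: joints at [1.136, 0.087, 1.371, -0, 1.684, -0.103], TCP at [0.179, 0.52, 0.228] pointing down, gripper open.
Joint ranges: [-3.1, 3.1], [-0.76, 2.03], [0.27, 2.55], [-1.08, 4.22], [0.17, 2.65], [-2.57, 2.57]. Speed limits (rad/s): [2.79, 2.79, 3.14, 3.14, 3.14, 3.14].

### API

Orientations are given as [roll, pitch, yaw] about the fixed x, y, z axes, in that order (R = Rz(yaw) Ry(pitch) Rx(roll)).
In Python, from bench import robot gives the robot as it stands. The module is installed in compiled form; this text tells all that it offers.
- The arm moves only by the shell command python3 -m inch 'ROWS'. ROWS is JSON, a list of rows, each an object with "linear": the shift along the world's x, y, z scaled (see below), a list of three; "twist": the turn about the world's z scaled (see below); "gripper": the opening, from 0 (shut) to 1 (fully open). In form: [{"linear": [x, y, z], "twist": twist, "gripper": gripper}, ...]. A call has 1 to 10 rows; each row is the pose to reach, as a shift and turn from the pose commanded when the call began; what a row does not reach only later rows make up. The controller multiplies each number of a shift by 0.1 m and each number of a turn by 60 degrees. A row lasts 1/12 s, in which the tool goes at most 41.7 mm and 7.16 degrees, less where a joint would pass 70% of its speed; a pose out of reach is approached as far as the arm can. A call with a number of a shift or a turn outside -1 to 1 is refused whole. A call with a gripper value outside its range is refused whole. The fingers move at their own pace and stop on an object; the grip force is fixed at half the most. Time passes only in rows, so rows that repeat a pose let the fingers close. It gives the time, the measured TCP pose, the force and the opening at its end, in the units of the state.
- robot.get_obs(): the state, without advancing time (a new reading comes with each control period).
- robot.snapshot(name): name is "scene" or "top" or "wrist"; returns a dict with "image" (420x560x3 uint8, red, green, blue), "depth" (420x560 float32, m along the optical axis (not along the pixel's ray), 0 where there is no reading), "mtx" (3x3 intrinsics, pixels), "k1" (the pictures are not rectified: a ray, as slopes to the right and down, at radius r is drawn at 1 + k1 r^2 times it, then the intrinsics apply), "rvec" (rotation vector, rad) and "tvec" (3), from world to camera coordinates, as OpenCV has them; the wrist camera has in their place "hand_eye" (4x4, takes a point from camera to tool coordinates, whose origin is the TCP and whose axes are the flange's). Camera axes: x right, y down, z forward; pixel columns grow to the right and rows downward; lengths in m; the calibration is good to about 2 mm. A picture is of the moment at which its call begins: read the wrist's pose just before it.
- robot.close_job(): hands the job in, once; it reports no verdict.
The state is a dict: "time": time; "joint_positions": joint angles; "qvel": joint speeds; "joint_torque": joint torques, N m; "tool_pos": TCP position; "ee_rot": TCP orientation; "wrist_force": force on the tool from outside, world axes, zero at the start; "wrist_torque": the same for the moment, N m; "width": finger opening in m.
Only numpy, scipy, OpenCV 4.12 (cv2) and the standard library are available. Lean on these libraries where they do the work, as an engineer would, in place of code of your own. Each camera call takes 0.05 s, during which the arm holds its last target.

## Working session

There is one attempt and no reset: what is moved stays moved. The work goes in short steps, Python scripts to look and compute and a shell command to move; the robot and the scene stay as the last step left them, time stands still between calls to the robot, and variables do not carry over. Pictures are saved under pics/ and viewed, and the job is handed in when it is done.

```bash
mkdir -p pics; cat > h.py <<'E'
import numpy as np, cv2
from bench import robot
from scipy.spatial.transform import Rotation as R
def snap(n,fn):
    o=robot.get_obs(); s=robot.snapshot(n); cv2.imwrite('pics/'+fn,s['image'][:,:,::-1])
    T=np.eye(4)
    if 'rvec' in s:
        Rm=cv2.Rodrigues(np.array(s['rvec'],float))[0]; t=np.array(s['tvec'],float).ravel()
        T[:3,:3]=Rm.T; T[:3,3]=-Rm.T@t
    else:
        W=np.eye(4); W[:3,:3]=R.from_euler('xyz',o['ee_rot']).as_matrix(); W[:3,3]=o['tool_pos']
        T=W@np.array(s['hand_eye'])
    s['T']=T; np.savez('pics/'+fn[:-4]+'.npz',image=s['image'],depth=s['depth'],mtx=s['mtx'],k1=s['k1'],T=T)
    return s
def load(fn): return dict(np.load('pics/'+fn+'.npz'))
def ray(s,u,v):
    k=float(s['k1']); p=cv2.undistortPoints(np.array([[[u,v]]],float),np.array(s['mtx'],float),np.array([k,0,0,0.]))[0,0]
    return s['T'][:3,3], s['T'][:3,:3]@np.array([p[0],p[1],1])
def onz(s,u,v,z):
    o,d=ray(s,u,v); return o+d*(z-o[2])/d[2]
def dep(s,u,v):
    o,d=ray(s,u,v); return o+d*s['depth'][int(round(v)),int(round(u))]
def tri(*ors):
    A=np.zeros((3,3));b=np.zeros(3)
    for o,d in ors:
        d=d/np.linalg.norm(d);P=np.eye(3)-np.outer(d,d);A+=P;b+=P@o
    x=np.linalg.solve(A,b); return x,[np.linalg.norm(np.cross(d/np.linalg.norm(d),x-o)) for o,d in ors]
def proj(s,p):
    Ti=np.linalg.inv(s['T']); q=Ti[:3,:3]@p+Ti[:3,3]; x=q[:2]/q[2]; x=x*(1+float(s['k1'])*(x@x)); m=s['mtx']; return m[0,0]*x[0]+m[0,2],m[1,1]*x[1]+m[1,2]
E
python3 - <<'E'
from h import *
print(robot.get_obs())
for n in ['scene','top','wrist']:
    s=snap(n,n+'0.png'); print(n,s['mtx'],s['k1'],s['T'])
E
```

```text
{'time': 0.0, 'joint_positions': array([ 1.13592571e+00,  8.79529986e-02,  1.37224639e+00, -4.91214872e-05,
        1.68358956e+00, -1.03083507e-01]), 'qvel': array([-0.0007733 ,  0.00049607,  0.00030589,  0.00252566, -0.00158296,
       -0.00045042]), 'joint_torque': array([ 3.46199176e-04, -3.40173268e+01, -3.02431154e+01,  7.18262815e-02,
        3.28353408e-02, -1.90000405e-04]), 'tool_pos': array([0.17895259, 0.5195444 , 0.22630921]), 'ee_rot': array([-3.13940299e+00, -1.77438644e-04,  2.80979987e+00]), 'wrist_force': array([0.91686276, 0.80122582, 0.22966   ]), 'wrist_torque': array([0.05179463, 0.00902394, 0.0340327 ]), 'width': 0.09374859850387222}
scene [[386.94762885   0.         278.10374963]
 [  0.         386.94762885 212.68564952]
 [  0.           0.           1.        ]] -0.10485601662432129 [[ 7.80870412e-01 -3.84345392e-01  4.92463217e-01 -3.59633150e-02]
 [-6.24692876e-01 -4.79854780e-01  6.16034253e-01 -7.00810734e-01]
 [-4.59097739e-04 -7.88681184e-01 -6.14802228e-01  6.80794138e-01]
 [ 0.00000000e+00  0.00000000e+00  0.00000000e+00  1.00000000e+00]]
top [[424.87213372   0.         279.03823586]
 [  0.         424.87213372 215.23151728]
 [  0.           0.           1.        ]] 0.0018422661818185773 [[-0.01883034 -0.98696391  0.15983633  0.24777515]
 [-0.99968298  0.01591307 -0.01951209 -0.08675562]
 [ 0.01671425 -0.16015308 -0.98695067  1.20093426]
 [ 0.          0.          0.          1.        ]]
wrist [[375.98632258   0.         281.72428017]
 [  0.         375.98632258 208.17352508]
 [  0.           0.           1.        ]] -0.04881466499637974 [[ 0.3267143   0.90606418  0.26889675  0.09902874]
 [ 0.94512186 -0.31274156 -0.09453777  0.5461923 ]
 [-0.0015621   0.28502704 -0.9585182   0.38309902]
 [ 0.          0.          0.          1.        ]]
```

View pics/scene0.png

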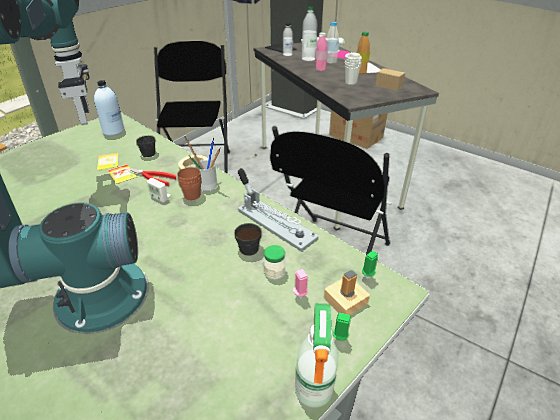

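View pics/top0.png

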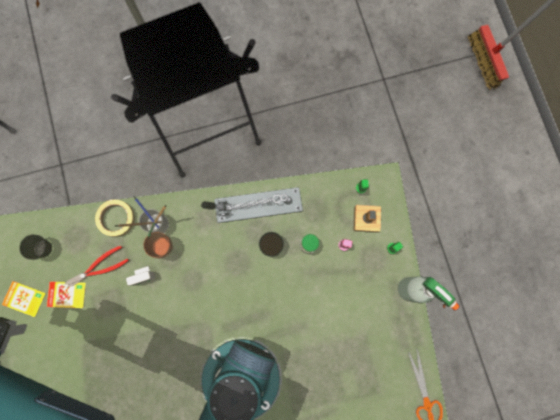

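View pics/wrist0.png

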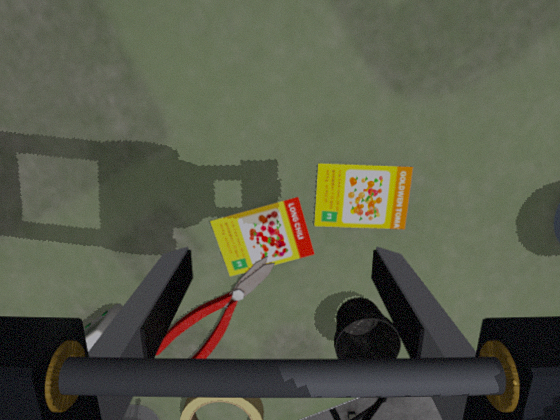

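```bash
python3 - <<'E'
from h import *
t=load('top0')
for n,u,v,z in [('lever',208,207,.1),('press',258,205,.012),('post',293,201,.03),('stand',368,219,.03),('pull',370,216,.1),('pot2',271,244,.058),('jar',311,243,.069),('pot1',159,246,.08),('pink',346,244,.08),('g1',364,186,.08),('g2',397,247,.08)]:
    print(n,onz(t,u,v,z).round(3), dep(t,u,v).round(3))
a=cv2.resize(t['image'][170:270,190:420,::-1],None,fx=3.4,fy=3.4,interpolation=2); cv2.imwrite('pics/topz.png',a)
s=load('scene0')
a=cv2.resize(s['image'][160:330,225:395,::-1],None,fx=3.5,fy=3.5,interpolation=2); cv2.imwrite('pics/scz.png',a)
E
```

```text
lever [0.451 0.078 0.1  ] [0.449 0.076 0.109]
press [ 0.471 -0.051  0.012] [ 0.471 -0.051  0.009]
post [ 0.477 -0.15   0.03 ] [ 0.481 -0.151  0.013]
stand [ 0.423 -0.359  0.03 ] [ 0.416 -0.349  0.072]
pull [ 0.42  -0.348  0.1  ] [ 0.422 -0.351  0.087]
pot2 [ 0.355 -0.086  0.058] [ 0.356 -0.086  0.049]
jar [ 0.354 -0.193  0.069] [ 0.355 -0.193  0.067]
pot1 [0.352 0.208 0.08 ] [0.358 0.223 0.025]
pink [ 0.349 -0.285  0.08 ] [ 0.349 -0.285  0.08 ]
g1 [ 0.506 -0.341  0.08 ] [ 0.506 -0.341  0.081]
g2 [ 0.339 -0.42   0.08 ] [ 0.339 -0.42   0.083]
```

View pics/topz.png

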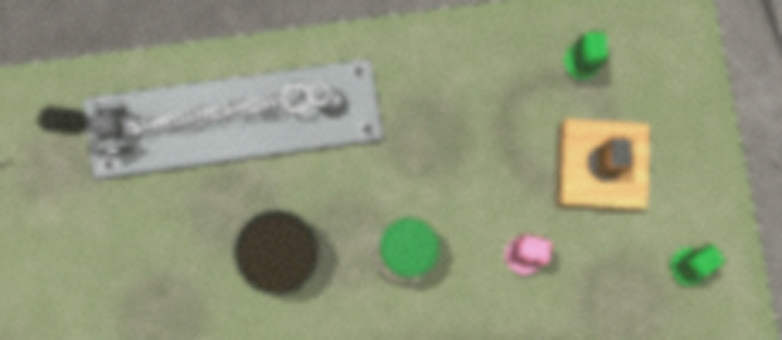

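View pics/scz.png

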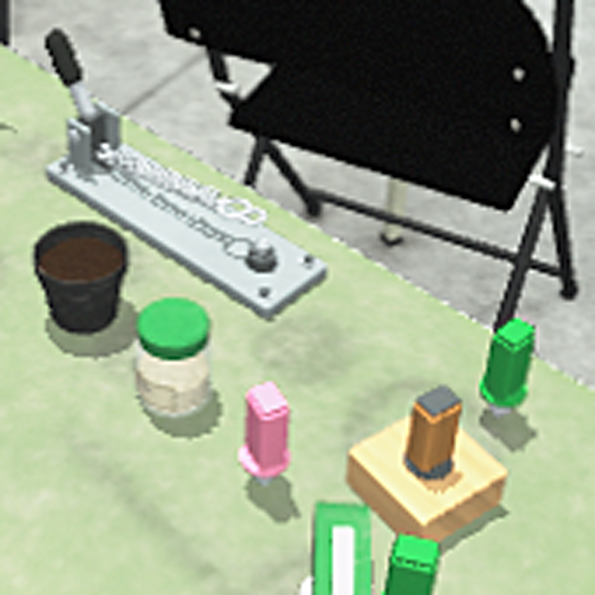

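```bash
python3 -m inch '[{"linear":[0.3,-0.4,0.2],"twist":0,"gripper":1},{"linear":[0.5,-0.8,0.5],"twist":0,"gripper":1},{"linear":[0.6,-1,0.6],"twist":0,"gripper":1}]'
python3 -m inch '[{"linear":[0.1,-0.4,0],"twist":0,"gripper":1},{"linear":[0.2,-0.8,0],"twist":0,"gripper":1},{"linear":[0.3,-1,0],"twist":0,"gripper":1}]'
python3 -m inch '[{"linear":[0.1,-0.4,0],"twist":0,"gripper":1},{"linear":[0.2,-0.8,0],"twist":0,"gripper":1},{"linear":[0.3,-1,0],"twist":0,"gripper":1}]'
python3 -m inch '[{"linear":[0.2,-0.4,0],"twist":0,"gripper":1},{"linear":[0.4,-0.8,0],"twist":0,"gripper":1},{"linear":[0.5,-1,0],"twist":0,"gripper":1}]'
python3 -m inch '[{"linear":[0.2,-0.4,0],"twist":0,"gripper":1},{"linear":[0.4,-0.8,0],"twist":0,"gripper":1},{"linear":[0.5,-1,0],"twist":0,"gripper":1}]'
```

```text
time: 0.4
tool_pos: [0.2364, 0.4242, 0.2838]
ee_rot: [-3.139, -0.001, 2.812]
wrist_force: [0.6, 0.8, 0.6]
width: 0.094
time: 0.65
tool_pos: [0.2665, 0.3222, 0.2851]
ee_rot: [3.141, 0.001, 2.808]
wrist_force: [0.0, 0.3, 0.1]
width: 0.0934
time: 0.9
tool_pos: [0.2962, 0.2223, 0.2845]
ee_rot: [-3.141, 0.001, 2.808]
wrist_force: [1.6, 0.8, -0.6]
width: 0.0939
time: 1.15
tool_pos: [0.3469, 0.1227, 0.2842]
ee_rot: [-3.141, 0.001, 2.808]
wrist_force: [0.1, -0.0, 0.1]
width: 0.0941
time: 1.4
tool_pos: [0.397, 0.0224, 0.284]
ee_rot: [-3.141, 0.0, 2.807]
wrist_force: [0.0, 0.4, -0.5]
width: 0.094
```

```bash

python3 -m inch '[{"linear":[0,-0.4,0],"twist":0,"gripper":1},{"linear":[0,-0.8,0],"twist":0,"gripper":1},{"linear":[0,-1,0],"twist":0,"gripper":1},{"linear":[0,-1,0],"twist":0,"gripper":1}]'
python3 -c "
from h import *
snap('wrist','w1.png');snap('top','top1.png');snap('scene','sc1.png')"
```

```text
time: 1.73
tool_pos: [0.3961, -0.078, 0.2836]
ee_rot: [-3.14, -0.001, 2.804]
wrist_force: [0.6, -0.7, -0.7]
width: 0.0935
```

View pics/w1.png

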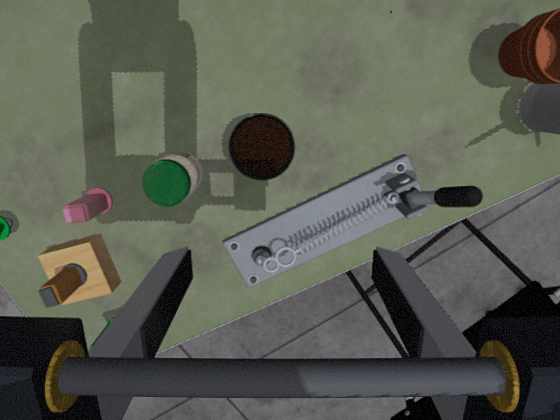

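```bash

python3 -m inch '[{"linear":[-0.3,-0.2,-0.2],"twist":0,"gripper":1},{"linear":[-0.6,-0.3,-0.4],"twist":0,"gripper":1},{"linear":[-0.6,-0.3,-0.6],"twist":0,"gripper":1},{"linear":[-0.6,-0.3,-0.6],"twist":0,"gripper":1}]'
python3 -c "
from h import *
snap('wrist','w2.png')"
python3 -m inch '[{"linear":[0,-0.4,0],"twist":0,"gripper":1},{"linear":[0,-0.8,0],"twist":0,"gripper":1},{"linear":[0,-1,0],"twist":0,"gripper":1},{"linear":[0,-1,0],"twist":0,"gripper":1}]'
python3 -m inch '[{"linear":[0,-0.4,0],"twist":0,"gripper":1},{"linear":[0,-0.8,0],"twist":0,"gripper":1},{"linear":[0,-0.8,0],"twist":0,"gripper":1}]'
python3 -c "
from h import *
snap('wrist','w3.png')"
```

```text
time: 2.22
tool_pos: [0.3341, -0.1027, 0.2207]
ee_rot: [3.14, -0.006, 2.811]
wrist_force: [-1.0, 0.1, -0.6]
width: 0.0937
time: 2.6
tool_pos: [0.3378, -0.2071, 0.2257]
ee_rot: [-3.14, 0.002, 2.808]
wrist_force: [-1.1, 0.4, -0.1]
width: 0.0939
time: 2.85
tool_pos: [0.3376, -0.2885, 0.2249]
ee_rot: [-3.139, 0.001, 2.808]
wrist_force: [-0.8, 0.9, 0.1]
width: 0.0939
```

View pics/w2.png

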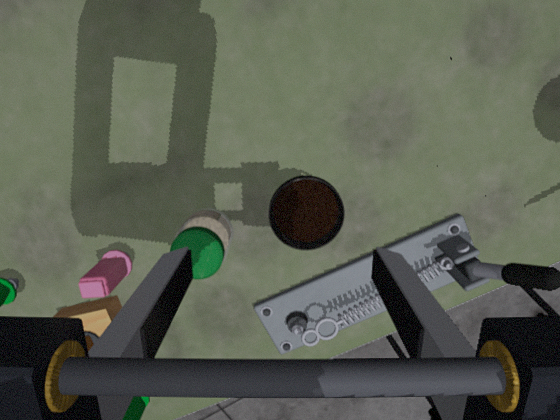

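View pics/w3.png

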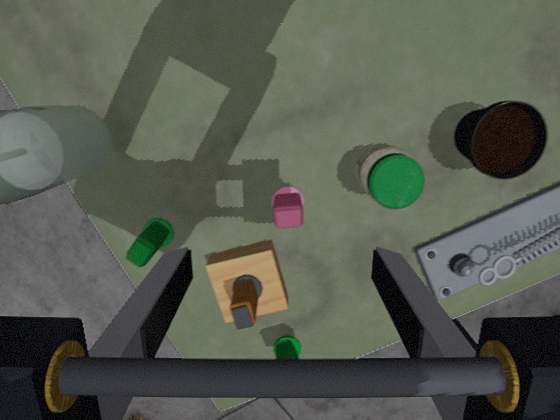

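```bash
python3 - <<'E'
from h import *
def z(n,u0,u1,v0,v1,f):
    a=load(n)['image'][v0:v1,u0:u1,::-1]; a=cv2.resize(a,None,fx=f,fy=f,interpolation=cv2.INTER_CUBIC)
    for u in range(-(-u0//10)*10,u1,10): cv2.line(a,((u-u0)*f,0),((u-u0)*f,6 if u%50 else 16),(0,0,255),1)
    for v in range(-(-v0//10)*10,v1,10): cv2.line(a,(0,(v-v0)*f),(6 if v%50 else 16,(v-v0)*f),(0,0,255),1)
    return a
cv2.imwrite('pics/z1.png',np.vstack([z('w1',220,420,150,290,4)]))
cv2.imwrite('pics/z2.png',np.hstack([z('w2',250,360,290,360,7)]))
cv2.imwrite('pics/z3.png',z('w3',410,560,200,300,5))
cv2.imwrite('pics/z4.png',z('w3',200,300,235,335,6))
E
```

```text
(no output)
```

View pics/z1.png

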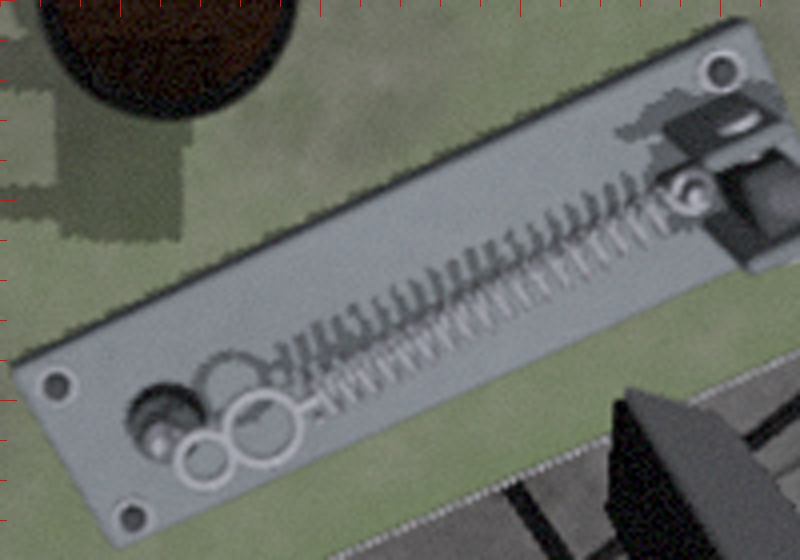

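View pics/z2.png

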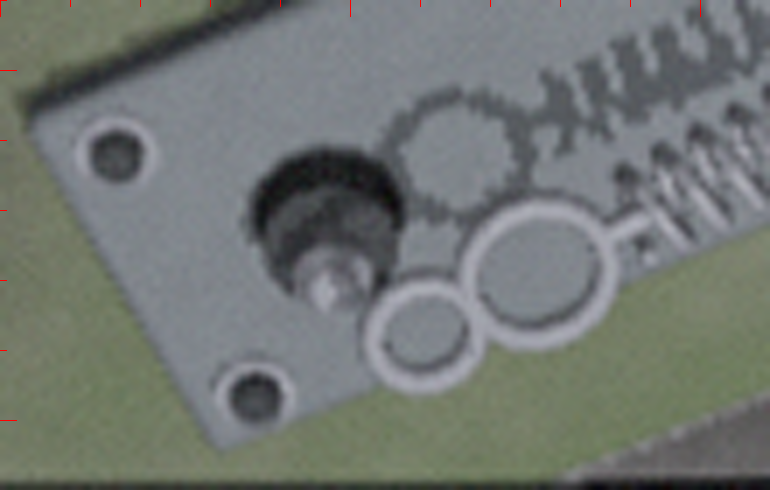

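View pics/z3.png

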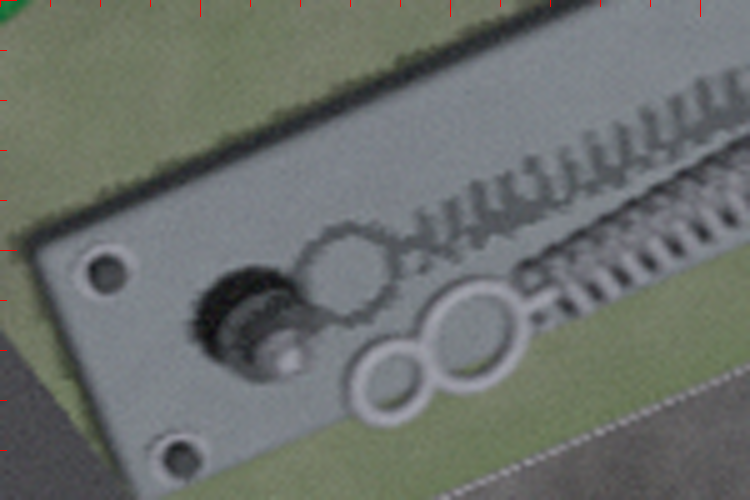

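View pics/z4.png

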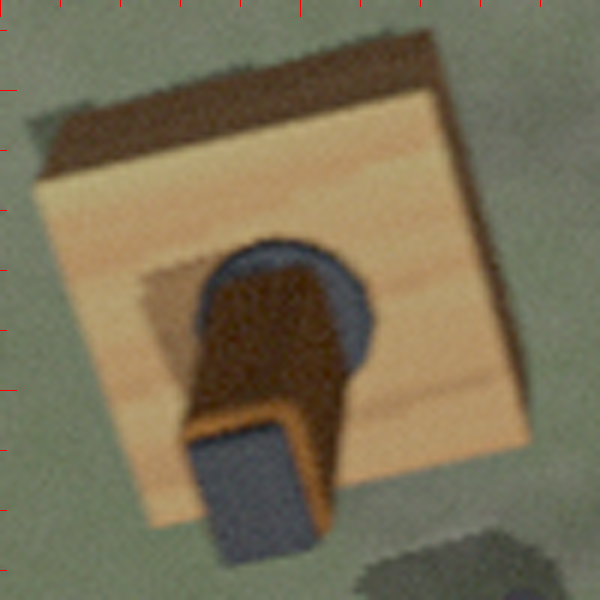

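```bash
python3 - <<'E'
from h import *
w1,w2,w3=load('w1'),load('w2'),load('w3')
P={'pull':[(271.5,265),(310.7,337.9),(488,276.2)],'eye':[(285.75,257),(327.1,328.9),(504.8,267)],'head':[(260,260.25),(297.6,331),(467.6,271.6)],
'h1':[(234.25,246.5),(266.7,312.1),(431.4,254.6)],'h2':[(253.25,279.5),(286.6,346.7),(446.4,291.8)]}
for k,v in P.items():
    x,e=tri(*[ray(s,*p) for s,p in zip((w1,w2,w3),v)]); print(k,x.round(4),np.round(e,4))
print('h3',onz(w1,400.25,167.75,.012),'stud',[onz(w1,392.75,198.25,z).round(4) for z in (.026,.034)])
c=[onz(w3,u,v,.03) for u,v in [(206.2,265.5),(272.2,250.3),(287.8,308.5),(225.3,322.5)]]
print(np.round(c,4),np.mean(c,0))
for i in range(4): d=c[(i+1)%4]-c[i]; print(np.linalg.norm(d),np.degrees(np.arctan2(d[1],d[0])))
c=[onz(w3,200+u/6,235+v/6,.087) for u,v in [(188,445),(285,422),(325,543),(228,565)]]
print(np.round(c,4),np.mean(c,0))
for i in range(4): d=c[(i+1)%4]-c[i]; print(np.linalg.norm(d),np.degrees(np.arctan2(d[1],d[0])))
a=w1['image'][220:320,20:140,::-1]; cv2.imwrite('pics/z5.png',cv2.resize(a,None,fx=6,fy=6,interpolation=2))
E
```

```text
pull [ 0.486  -0.1242  0.0477] [0.0006 0.0007 0.0003]
eye [ 0.4826 -0.1056  0.0461] [0.0003 0.0004 0.0001]
head [ 0.4829 -0.1374  0.0332] [0.0009 0.0008 0.0004]
h1 [ 0.4619 -0.1647  0.0147] [0.0005 0.0005 0.0001]
h2 [ 0.5112 -0.1584  0.0152] [0.0004 0.0005 0.0001]
h3 [0.43553913 0.05194594 0.012     ] stud [array([0.4631, 0.0316, 0.026 ]), array([0.4603, 0.03  , 0.034 ])]
[[ 0.389  -0.3901  0.03  ]
 [ 0.3953 -0.3205  0.03  ]
 [ 0.4638 -0.3273  0.03  ]
 [ 0.4582 -0.3967  0.03  ]] [ 0.42657    -0.35864921  0.03      ]
0.06995566849056205 84.88761542993274
0.06889582210094314 -5.685719978135232
0.0696408294120798 -94.62944847732051
0.06948035253038087 174.58077806940852
[[ 0.4146 -0.3645  0.087 ]
 [ 0.4156 -0.3495  0.087 ]
 [ 0.4371 -0.3512  0.087 ]
 [ 0.4359 -0.3665  0.087 ]] [ 0.42579643 -0.35790193  0.087     ]
0.015097900007193103 86.03767617287038
0.021515716320370287 -4.4934374547797855
0.015336826795117883 -94.25413289386145
0.02144115902028749 174.86670523428833
```

View pics/z5.png

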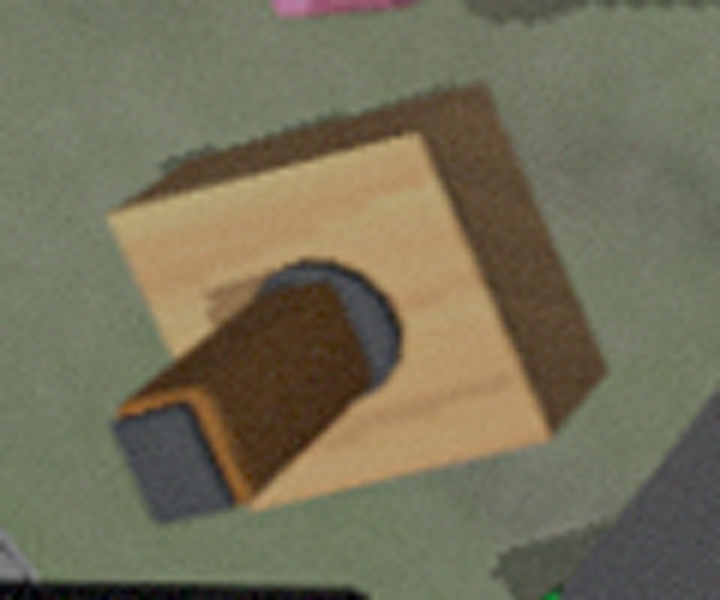

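```bash
python3 - <<'E'
from h import *
w1,w2,w3=load('w1'),load('w2'),load('w3')
f=lambda s,o,p:ray(s,o[0]+p[0]/6,o[1]+p[1]/6)
A=[(115,425),(185,405),(232,505),(162,522)];B=[(188,445),(285,422),(325,543),(228,565)]
X=[]
for a,b in zip(A,B):
    x,e=tri(f(w1,(20,220),a),f(w3,(200,235),b)); X.append(x); print(x.round(4),np.round(e,4))
print(np.mean(X,0))
for a,b in zip([(110,213),(415,133),(550,437)],[(37,183),(433,92),(527,441)]):
    x,e=tri(f(w1,(20,220),a),f(w3,(200,235),b)); print('st',x.round(4),np.round(e,4))
print(robot.get_obs()['tool_pos'],robot.get_obs()['ee_rot'])
E
```

```text
[ 0.4163 -0.3657  0.0842] [0.0002 0.0002]
[ 0.4167 -0.3501  0.0854] [0.0002 0.0002]
[ 0.4373 -0.3512  0.0866] [0.0001 0.0001]
[ 0.4367 -0.3669  0.0853] [0.0002 0.0002]
[ 0.42675233 -0.35847307  0.08534206]
st [ 0.3895 -0.3906  0.0289] [0.0001 0.0001]
st [ 0.3944 -0.3201  0.032 ] [0.0001 0.0001]
st [ 0.4645 -0.3275  0.0288] [0. 0.]
[ 0.33754827 -0.28581097  0.22488242] [3.14104680e+00 7.50395629e-05 2.80845688e+00]
```

```bash

python3 -m inch '[{"linear":[0.4,-0.3,0],"twist":0.1,"gripper":1},{"linear":[0.8,-0.6,0],"twist":0.2,"gripper":1},{"linear":[0.89,-0.7,-0.3],"twist":0.24,"gripper":1},{"linear":[0.89,-0.7,-0.7],"twist":0.24,"gripper":1},{"linear":[0.89,-0.7,-0.7],"twist":0.24,"gripper":1},{"linear":[0.89,-0.7,-0.7],"twist":0.24,"gripper":1}]'
python3 -c "
from h import *
snap('wrist','w4.png');print(robot.get_obs())"
```

```text
time: 3.4
tool_pos: [0.4251, -0.3512, 0.1518]
ee_rot: [3.136, -0.006, 3.064]
wrist_force: [-0.7, 0.8, 0.5]
width: 0.094
{'time': 3.45, 'joint_positions': array([-7.94446122e-01,  1.20174062e-01,  1.47781227e+00,  5.76754863e-04,
        1.54400946e+00, -2.28688266e+00]), 'qvel': array([-0.01543499, -0.04522918, -0.07076189, -0.00523135, -0.0103994 ,
       -0.00431038]), 'joint_torque': array([ 3.02219403e-02, -3.18954277e+01, -2.71780926e+01, -4.62849461e-02,
        1.25650023e-01,  8.70531629e-03]), 'tool_pos': array([ 0.42629374, -0.35302949,  0.15547613]), 'ee_rot': array([3.14089308e+00, 7.43380397e-05, 3.06321728e+00]), 'wrist_force': array([-0.47700113,  0.58128552,  0.32611704]), 'wrist_torque': array([ 0.0211962 , -0.00950582,  0.00412142]), 'width': 0.09416723609683479}
```

View pics/w4.png

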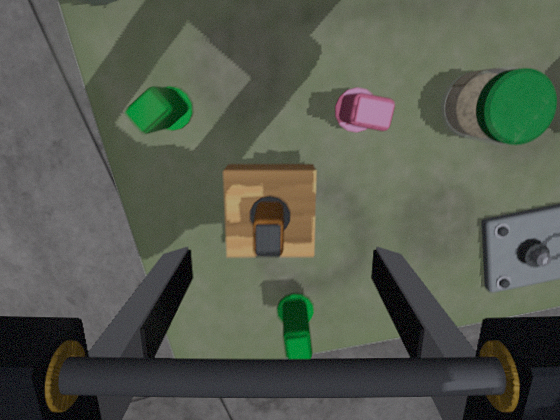

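```bash
python3 - <<'E'
from h import *
w=load('w4'); w3=load('w3')
a=w['image'][155:275,210:330,::-1]; cv2.imwrite('pics/z6.png',cv2.resize(a,None,fx=5,fy=5,interpolation=2))
print(w['T'].round(4))
print(onz(w,268,240,.087), proj(w,np.array([.4268,-.3585,.087])), onz(w,269.5,211,.03))
E
```

```text
[[ 0.079   0.9569  0.2796  0.3415]
 [ 0.9969 -0.0776 -0.0161 -0.3465]
 [ 0.0063  0.28   -0.96    0.3089]
 [ 0.      0.      0.      1.    ]]
[ 0.42627446 -0.36054181  0.087     ] (np.float64(271.2990222061089), np.float64(240.53124054754696)) [ 0.42424658 -0.36083609  0.03      ]
```

View pics/z6.png

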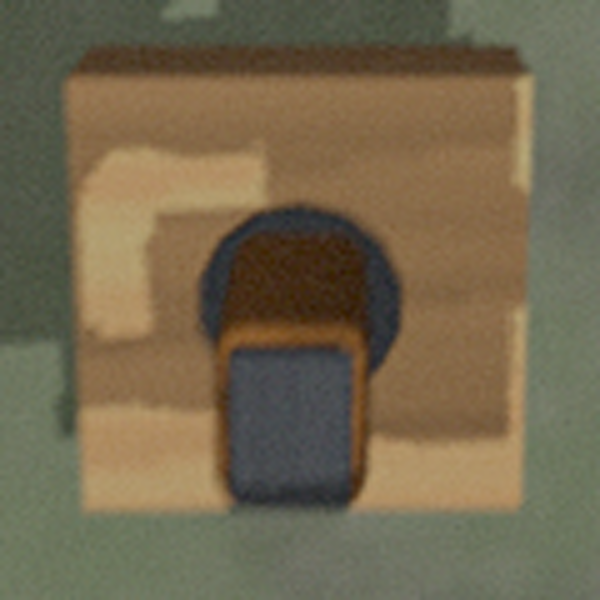

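```bash
python3 - <<'E'
from h import *
robot.snapshot('top')
w=snap('wrist','w5.png'); print(robot.get_obs()['tool_pos'],w['T'][:3,3])
a=w['image'][155:275,210:330,::-1]; cv2.imwrite('pics/z7.png',cv2.resize(a,None,fx=5,fy=5,interpolation=2))
E
```

```text
[ 0.42717621 -0.35499576  0.15880556] [ 0.34206402 -0.34811472  0.31406046]
```

View pics/z7.png

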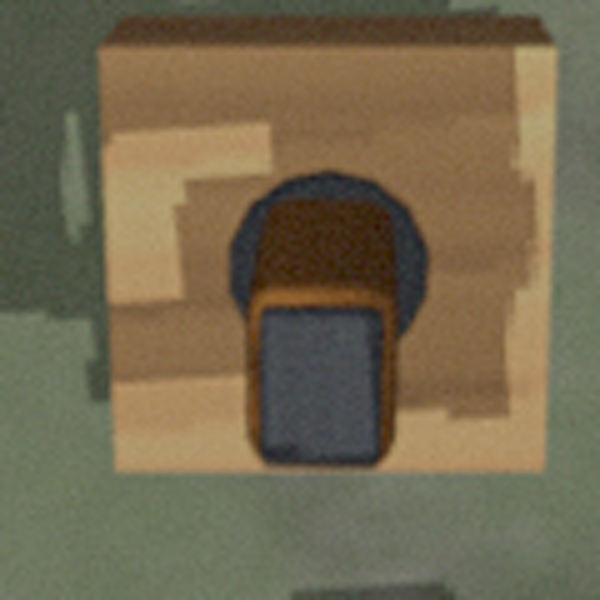

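```bash
python3 - <<'E'
from h import *
w=load('w5')
q=lambda x,y:(210+x/5,155+y/5)
print('cap',onz(w,*q(320,386),.0868))
c=[onz(w,*q(*p),.03) for p in [(99,44),(557,44),(545,470),(114,470)]]
print(np.round(c,4),np.mean(c,0))
print('guard',onz(w,*q(330,270),.034))
robot.snapshot('top');w=snap('wrist','w6.png');o=robot.get_obs();print(o['tool_pos'],o['ee_rot'],np.abs(w['image'].astype(float)-load('w5')['image']).mean())
E
```

```text
cap [ 0.42608092 -0.36032045  0.0868    ]
[[ 0.389  -0.3923  0.03  ]
 [ 0.3946 -0.3226  0.03  ]
 [ 0.4646 -0.328   0.03  ]
 [ 0.459  -0.3982  0.03  ]] [ 0.42679796 -0.36025748  0.03      ]
guard [ 0.42655202 -0.35995357  0.034     ]
[ 0.42688434 -0.3554719   0.15877728] [-3.1368942  0.0057565  3.0616345] 5.414141156462585
```

```bash

python3 -m inch '[{"linear":[0,-0.05,-0.3],"twist":0,"gripper":1},{"linear":[0,-0.05,-0.6],"twist":0,"gripper":1},{"linear":[0,-0.05,-0.8],"twist":0,"gripper":1},{"linear":[0,-0.05,-0.8],"twist":0,"gripper":1},{"linear":[0,-0.05,-0.8],"twist":0,"gripper":1},{"linear":[0,-0.05,-0.8],"twist":0,"gripper":1}]'
python3 - <<'E'
from h import *
w=snap('wrist','w7.png');o=robot.get_obs();print(o['tool_pos'],o['ee_rot'])
E
```

```text
time: 4.15
tool_pos: [0.4266, -0.3609, 0.0774]
ee_rot: [-3.138, 0.004, 3.061]
wrist_force: [-0.0, 0.3, -0.3]
width: 0.0941
[ 0.42678762 -0.36111725  0.07765592] [-3.13793662  0.00430687  3.06103043]
```

View pics/w7.png

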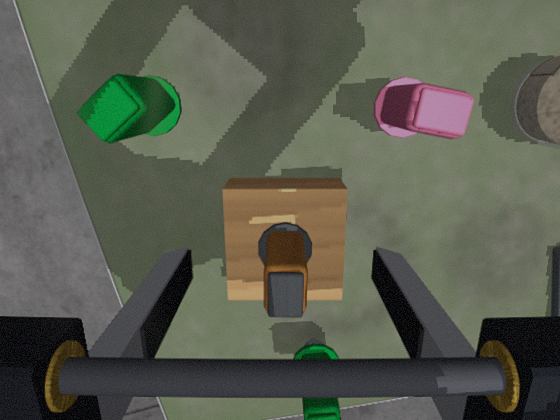

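```bash

python3 -m inch '[{"linear":[0,0.01,-0.1],"twist":0,"gripper":1},{"linear":[0,0.01,-0.19],"twist":0,"gripper":1},{"linear":[0,0.01,-0.19],"twist":0,"gripper":0.6},{"linear":[0,0.01,-0.19],"twist":0,"gripper":0.3},{"linear":[0,0.01,-0.19],"twist":0,"gripper":0.1},{"linear":[0,0.01,-0.19],"twist":0,"gripper":0},{"linear":[0,0.01,-0.19],"twist":0,"gripper":0},{"linear":[0,0.01,-0.19],"twist":0,"gripper":0}]'
python3 -m inch '[{"linear":[0,0,0],"twist":0,"gripper":0},{"linear":[0,0,0],"twist":0,"gripper":0}]'
```

```text
time: 4.87
tool_pos: [0.4256, -0.3589, 0.0556]
ee_rot: [-3.141, 0.0, 3.061]
wrist_force: [0.6, -0.5, 0.7]
width: 0.0574
time: 5.03
tool_pos: [0.4255, -0.3588, 0.0555]
ee_rot: [-3.141, 0.0, 3.061]
wrist_force: [0.3, -0.4, 0.5]
width: 0.0437
```

```bash

python3 -m inch '[{"linear":[0,0,0.04],"twist":0,"gripper":0.48},{"linear":[0,0,0.04],"twist":0,"gripper":0.45},{"linear":[0,0,0.04],"twist":0,"gripper":0.45}]'
python3 -c "
from bench import robot
o=robot.get_obs();print(o['tool_pos'],o['width'],o['wrist_force'])"
```

```text
time: 5.28
tool_pos: [0.4257, -0.359, 0.0599]
ee_rot: [-3.141, 0.001, 3.061]
wrist_force: [0.3, 0.4, -0.5]
width: 0.0423
[ 0.42565561 -0.35896612  0.05989058] 0.042329787425322986 [ 0.26979227  0.40781244 -0.51661531]
```

```bash

python3 -m inch '[{"linear":[0.005,-0.01,-0.005],"twist":0,"gripper":0.3},{"linear":[0.005,-0.01,-0.005],"twist":0,"gripper":0},{"linear":[0.005,-0.01,-0.005],"twist":0,"gripper":0},{"linear":[0.005,-0.01,-0.005],"twist":0,"gripper":0},{"linear":[0.005,-0.01,-0.005],"twist":0,"gripper":0},{"linear":[0.005,-0.01,-0.005],"twist":0,"gripper":0},{"linear":[0.005,-0.01,-0.005],"twist":0,"gripper":0}]'
```

```text
time: 5.87
tool_pos: [0.4258, -0.3596, 0.0587]
ee_rot: [3.141, -0.0, 3.061]
wrist_force: [0.7, 0.3, 0.0]
width: 0.0202
```

```bash

python3 -m inch '[{"linear":[0,0,0.2],"twist":0,"gripper":0},{"linear":[0,0,0.4],"twist":0,"gripper":0},{"linear":[0,0,0.7],"twist":0,"gripper":0},{"linear":[0,0,1],"twist":0,"gripper":0},{"linear":[0,0.4,1],"twist":0,"gripper":0},{"linear":[0,0.8,1],"twist":0,"gripper":0},{"linear":[0,0.9,1],"twist":0,"gripper":0}]'
python3 -m inch '[{"linear":[-0.1,0.3,0],"twist":0,"gripper":0},{"linear":[-0.1,0.6,0],"twist":0,"gripper":0},{"linear":[-0.1,0.6,0],"twist":0,"gripper":0},{"linear":[-0.1,0.6,0],"twist":0,"gripper":0},{"linear":[-0.1,0.6,0],"twist":0,"gripper":0}]'
python3 - <<'E'
from h import *
snap('scene','sc2.png')
w=snap('wrist','w8.png');o=robot.get_obs();print(o['tool_pos'],o['ee_rot'],o['width'])
E
```

```text
time: 6.45
tool_pos: [0.4257, -0.2654, 0.1591]
ee_rot: [3.138, 0.0, 3.064]
wrist_force: [-0.2, -0.4, -2.2]
width: 0.0199
time: 6.87
tool_pos: [0.4159, -0.2101, 0.1586]
ee_rot: [-3.141, -0.0, 3.061]
wrist_force: [-0.1, -0.5, -1.9]
width: 0.0201
[ 0.41594875 -0.21062094  0.15864198] [-3.14131535e+00 -3.60242165e-04  3.06022803e+00] 0.019937330809910895
```

View pics/w8.png

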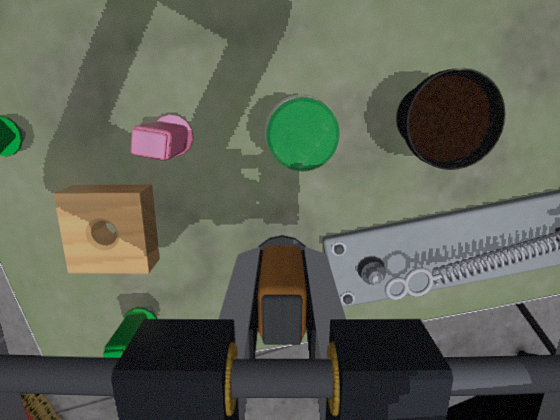

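View pics/sc2.png

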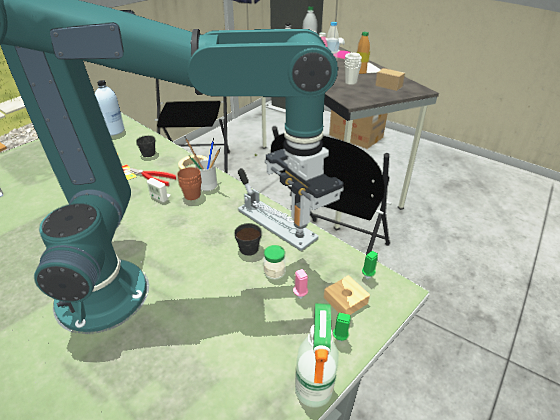

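```bash

python3 -m inch '[{"linear":[-0.3,-0.3,0],"twist":0,"gripper":0},{"linear":[-0.5,-0.5,0],"twist":0,"gripper":0},{"linear":[-0.5,-0.5,0],"twist":0,"gripper":0},{"linear":[-0.5,-0.5,0],"twist":0,"gripper":0},{"linear":[-0.5,-0.5,0],"twist":0,"gripper":0}]'
python3 - <<'E'
from h import *
def z(n,u0,u1,v0,v1,f):
    return cv2.resize(load(n)['image'][v0:v1,u0:u1,::-1],None,fx=f,fy=f,interpolation=cv2.INTER_CUBIC)
w=snap('wrist','w9.png');o=robot.get_obs();print(o['tool_pos'],o['ee_rot'],o['width'])
cv2.imwrite('pics/z8.png',z('w8',315,455,220,320,5))
cv2.imwrite('pics/z8b.png',z('w8',50,170,180,280,5))
E
```

```text
time: 7.38
tool_pos: [0.366, -0.2602, 0.1587]
ee_rot: [3.141, 0.0, 3.059]
wrist_force: [0.3, 0.1, -2.2]
width: 0.02
[ 0.3662379  -0.25985174  0.15873256] [3.14092597e+00 1.41861071e-04 3.06062592e+00] 0.01979821393931235
```

View pics/w9.png

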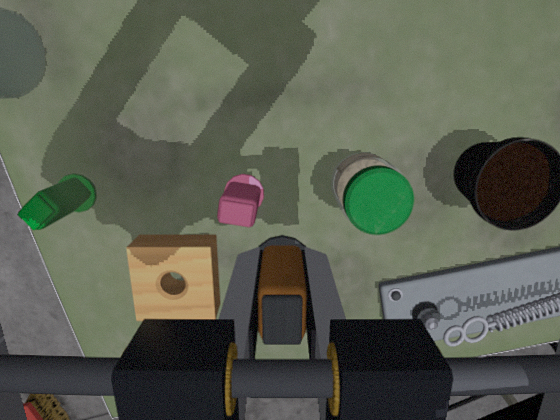

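View pics/z8.png

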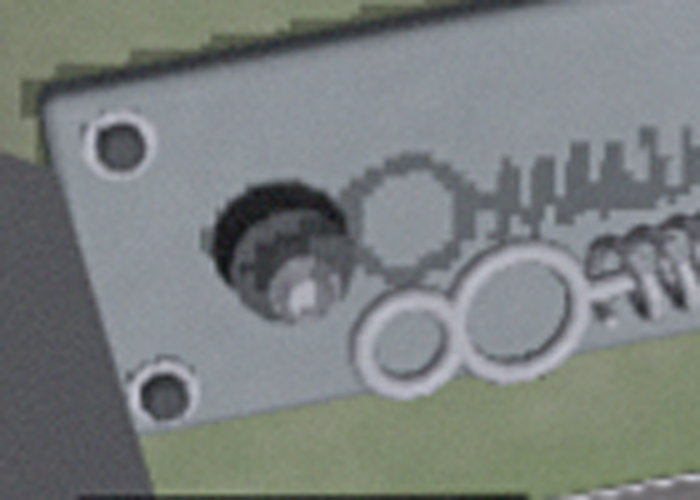

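View pics/z8b.png

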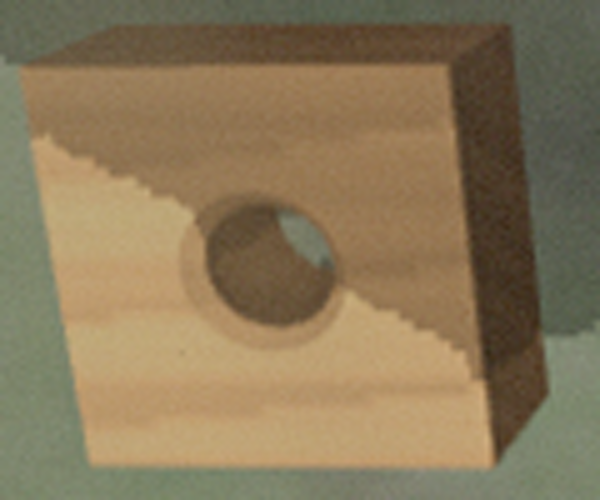

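```bash
python3 - <<'E'
from h import *
def z(n,u0,u1,v0,v1,f):
    return cv2.resize(load(n)['image'][v0:v1,u0:u1,::-1],None,fx=f,fy=f,interpolation=cv2.INTER_CUBIC)
cv2.imwrite('pics/z9.png',z('w9',370,510,270,370,5))
cv2.imwrite('pics/z9b.png',z('w9',120,230,230,325,5))
E
```

```text
(no output)
```

View pics/z9.png

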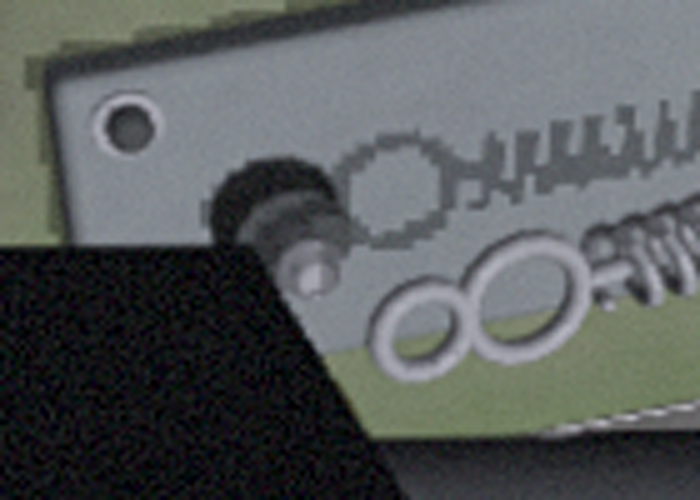

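View pics/z9b.png

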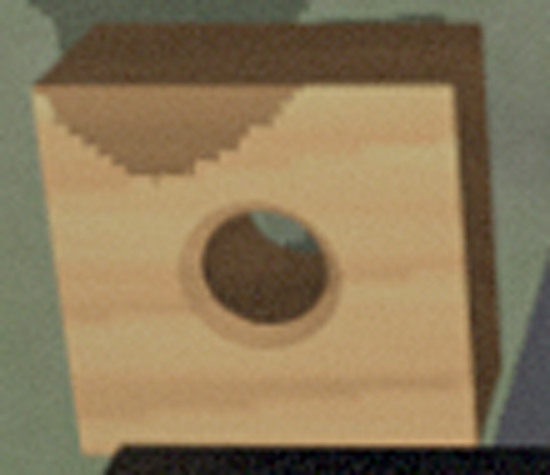

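```bash
python3 - <<'E'
from h import *
a,b=load('w8'),load('w9')
P={'pull':[(396.6,288.6),(454.4,335.8)],'eye':[(419.8,282.4),(476,329.4)],'head':[(375.6,278),(432.6,324)],'h1':[(339,249),(395.6,295.4)],'stand':[(103,233.8),(172.4,284.8)]}
for k,v in P.items():
    x,e=tri(ray(a,*v[0]),ray(b,*v[1])); print(k,x.round(4),np.round(e,4))
for k,z in [('pull',.047),('eye',.047),('head',.0335),('h1',.012),('stand',.03)]:
    print(k,onz(a,*P[k][0],z).round(4),onz(b,*P[k][1],z).round(4))
print(onz(a,347.8,298.4,.012))
E
```

```text
pull [ 0.4857 -0.1248  0.0469] [0.0001 0.0001]
eye [ 0.4832 -0.1052  0.0443] [0.0001 0.0001]
head [ 0.4822 -0.1382  0.0329] [0.0002 0.0002]
h1 [ 0.4618 -0.1655  0.0139] [0.0001 0.0001]
stand [ 0.4263 -0.3592  0.0297] [0.0001 0.0001]
pull [ 0.4857 -0.1248  0.047 ] [ 0.4855 -0.1248  0.047 ]
eye [ 0.4818 -0.1063  0.047 ] [ 0.4811 -0.1066  0.047 ]
head [ 0.482  -0.1385  0.0335] [ 0.4816 -0.1384  0.0335]
h1 [ 0.4626 -0.1652  0.012 ] [ 0.4631 -0.165   0.012 ]
stand [ 0.426  -0.3589  0.03  ] [ 0.4262 -0.3592  0.03  ]
[ 0.51189496 -0.15894698  0.012     ]
```

```bash
python3 - <<'E'
from h import *
s=load('w8')
cv2.imwrite('pics/z10.png',cv2.resize(s['image'][225:355,220:345,::-1],None,fx=5,fy=5,interpolation=2))
E
```

```text
(no output)
```

View pics/z10.png

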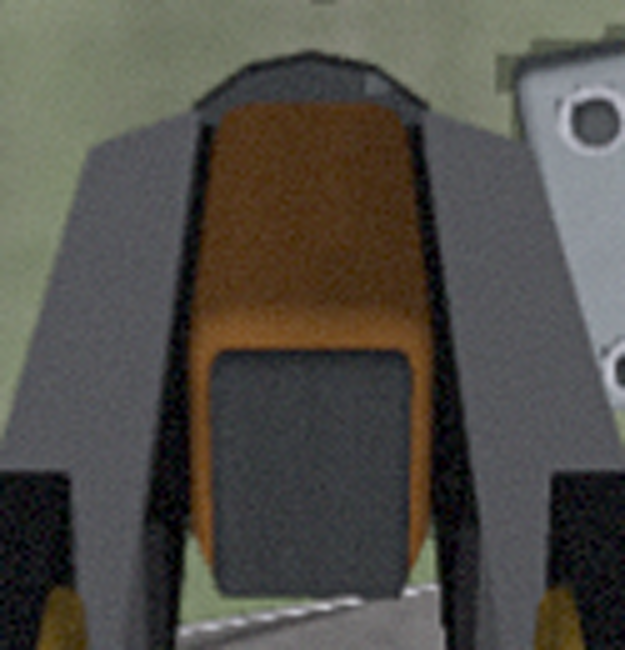

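```bash
python3 - <<'E'
from h import *
s=load('w8'); t=np.array([.41595,-.2106,.1586])
print('cap', onz(s,282.4,320,t[2]+.0283)-t)
print('guard near edge', onz(s,282.4,235.4,t[2]-.0527+.026)-t, s['T'][:3,3]-t)
E
```

```text
cap [-0.00055616 -0.00051803  0.0283    ]
guard near edge [-0.01518857  0.00076733 -0.0267    ] [-0.08431233  0.00609978  0.1567146 ]
```

```bash

python3 -m inch '[{"linear":[0.25,0.25,0],"twist":0,"gripper":0},{"linear":[0.5,0.5,0],"twist":0,"gripper":0},{"linear":[0.75,0.75,0],"twist":0,"gripper":0},{"linear":[0.95,0.9,0],"twist":0,"gripper":0},{"linear":[0.95,0.9,0],"twist":0,"gripper":0}]'
python3 -m inch '[{"linear":[0.15,0.3,0],"twist":0,"gripper":0},{"linear":[0.24,0.45,0],"twist":0,"gripper":0},{"linear":[0.24,0.45,-0.2],"twist":0,"gripper":0},{"linear":[0.24,0.45,-0.44],"twist":0,"gripper":0},{"linear":[0.24,0.45,-0.44],"twist":0,"gripper":0},{"linear":[0.24,0.45,-0.44],"twist":0,"gripper":0}]'
python3 - <<'E'
from h import *
snap('wrist','w10.png');snap('scene','sc3.png')
o=robot.get_obs();print(o['tool_pos'],o['ee_rot'],o['width'],o['wrist_force'])
cv2.imwrite('pics/sz3.png',cv2.resize(load('sc3')['image'][170:260,230:350,::-1],None,fx=6,fy=6,interpolation=2))
E
```

```text
time: 7.85
tool_pos: [0.4643, -0.166, 0.1587]
ee_rot: [3.139, 0.002, 3.067]
wrist_force: [0.4, 0.2, -1.5]
width: 0.0197
time: 8.35
tool_pos: [0.4838, -0.124, 0.1134]
ee_rot: [3.14, -0.004, 3.062]
wrist_force: [-0.7, 0.5, -1.2]
width: 0.0197
[ 0.48549417 -0.12502412  0.11600013] [-3.14119434e+00  1.45083628e-03  3.06107801e+00] 0.019815729543182562 [-0.57683091 -0.60379004 -1.47900952]
```

View pics/w10.png

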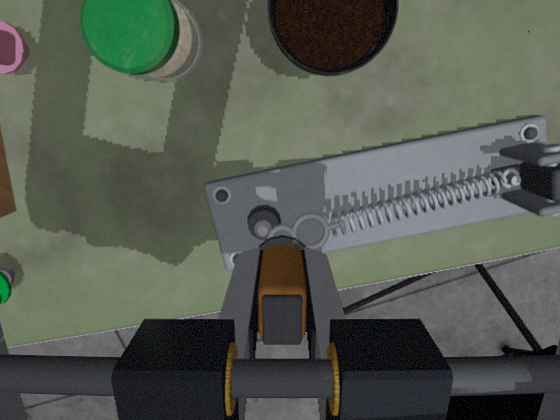

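View pics/sz3.png

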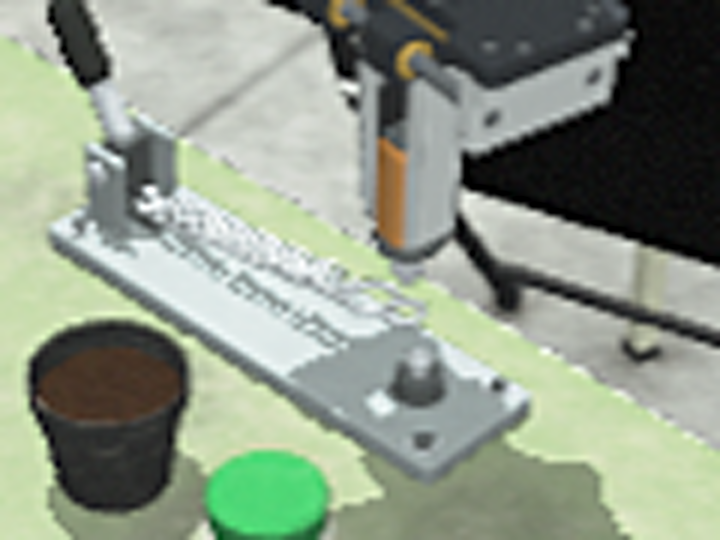

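```bash

python3 -m inch '[{"linear":[0,0,-0.1],"twist":0,"gripper":0},{"linear":[0,0,-0.15],"twist":0,"gripper":0},{"linear":[0,0,-0.2],"twist":0,"gripper":0},{"linear":[0,0,-0.2],"twist":0,"gripper":0},{"linear":[0,0,-0.2],"twist":0,"gripper":0}]'
python3 - <<'E'
from h import *
snap('wrist','w11.png');snap('scene','sc4.png');snap('top','top4.png')
o=robot.get_obs();print(o['tool_pos'],o['ee_rot'],o['width'],o['wrist_force'])
cv2.imwrite('pics/sz4.png',cv2.resize(load('sc4')['image'][180:240,270:330,::-1],None,fx=9,fy=9,interpolation=2))
cv2.imwrite('pics/wz4.png',cv2.resize(load('w11')['image'][150:280,190:380,::-1],None,fx=4,fy=4,interpolation=2))
E
```

```text
time: 8.87
tool_pos: [0.4846, -0.1247, 0.0944]
ee_rot: [3.141, -0.001, 3.061]
wrist_force: [-0.2, 0.7, -1.8]
width: 0.0195
[ 0.48511256 -0.12483184  0.09516658] [-3.14151177e+00  5.72431255e-04  3.06106248e+00] 0.019685614470136868 [ 0.59720103  0.47967175 -1.58078771]
```

View pics/wz4.png

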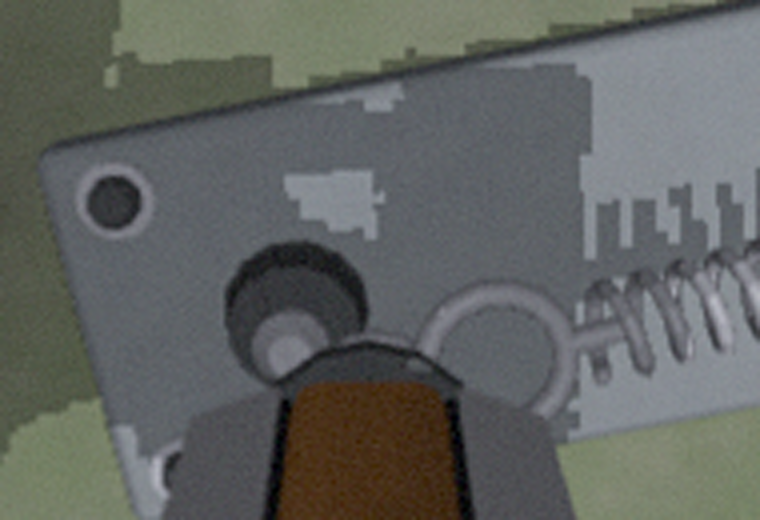

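View pics/sz4.png

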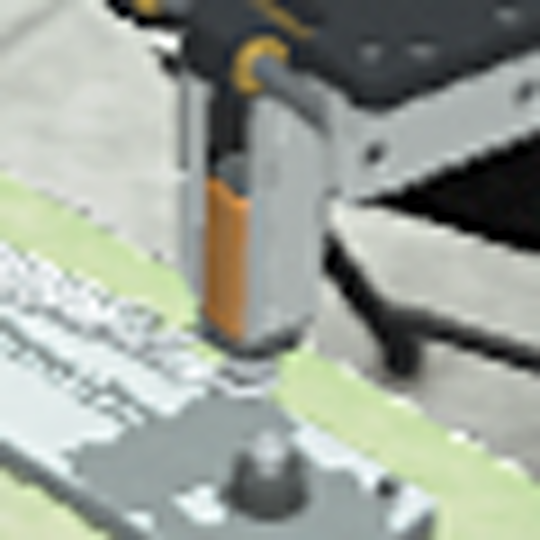

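```bash

python3 -m inch '[{"linear":[0,0,-0.025],"twist":0,"gripper":0},{"linear":[0,-0.05,-0.025],"twist":0,"gripper":0},{"linear":[0,-0.1,-0.025],"twist":0,"gripper":0},{"linear":[0,-0.1,-0.025],"twist":0,"gripper":0},{"linear":[0,-0.1,-0.025],"twist":0,"gripper":0}]'
python3 - <<'E'
from h import *
snap('wrist','w12.png');snap('scene','sc5.png');
o=robot.get_obs();print(o['tool_pos'],o['ee_rot'],o['width'],o['wrist_force'])
cv2.imwrite('pics/sz5.png',cv2.resize(load('sc5')['image'][180:240,270:330,::-1],None,fx=9,fy=9,interpolation=2))
cv2.imwrite('pics/wz5.png',cv2.resize(load('w12')['image'][150:280,190:380,::-1],None,fx=4,fy=4,interpolation=2))
E
```

```text
time: 9.43
tool_pos: [0.4846, -0.1344, 0.092]
ee_rot: [3.14, -0.001, 3.061]
wrist_force: [-0.7, 3.2, -2.0]
width: 0.0202
[ 0.48471334 -0.13433207  0.09215339] [ 3.14049162e+00 -6.35303070e-04  3.06103106e+00] 0.019765348888279816 [-0.54052857  3.14864065 -2.13734389]
```

View pics/wz5.png

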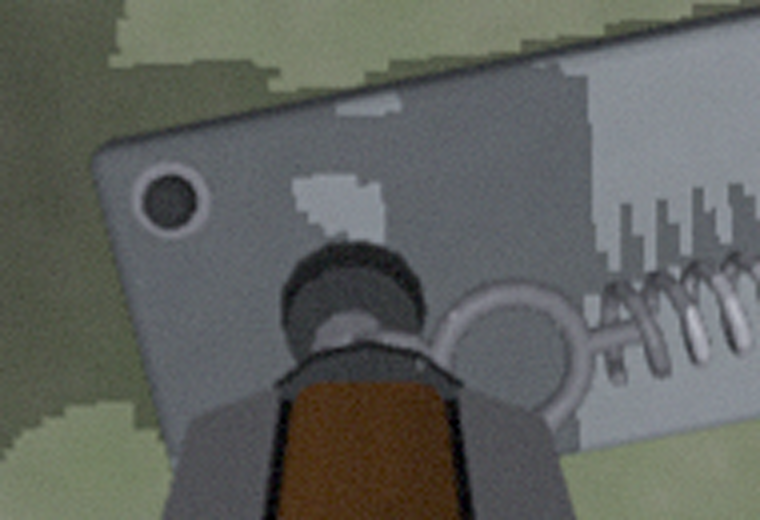

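View pics/sz5.png

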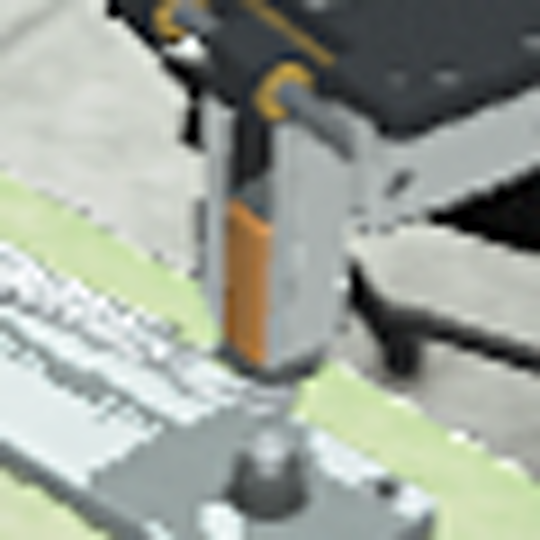

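```bash

python3 -m inch '[{"linear":[0,-0.06,0],"twist":0,"gripper":0},{"linear":[0,-0.12,0],"twist":0,"gripper":0},{"linear":[0,-0.18,0],"twist":0,"gripper":0},{"linear":[0,-0.24,0],"twist":0,"gripper":0},{"linear":[0,-0.24,0],"twist":0,"gripper":0},{"linear":[0,-0.24,0],"twist":0,"gripper":0}]'
python3 - <<'E'
from h import *
snap('wrist','w13.png');snap('scene','sc6.png');
o=robot.get_obs();print(o['tool_pos'],o['ee_rot'],o['width'],o['wrist_force'])
cv2.imwrite('pics/sz6.png',cv2.resize(load('sc6')['image'][180:240,270:330,::-1],None,fx=9,fy=9,interpolation=2))
cv2.imwrite('pics/wz6.png',cv2.resize(load('w13')['image'][150:280,190:380,::-1],None,fx=4,fy=4,interpolation=2))
E
```

```text
time: 10.03
tool_pos: [0.4841, -0.1571, 0.0915]
ee_rot: [3.137, -0.003, 3.061]
wrist_force: [-0.3, 7.4, -2.2]
width: 0.0196
[ 0.48412809 -0.1569435   0.09152169] [ 3.13668062e+00 -2.65185308e-03  3.06118954e+00] 0.019928170314231695 [-0.86531486  7.66392405 -1.83590129]
```

View pics/wz6.png

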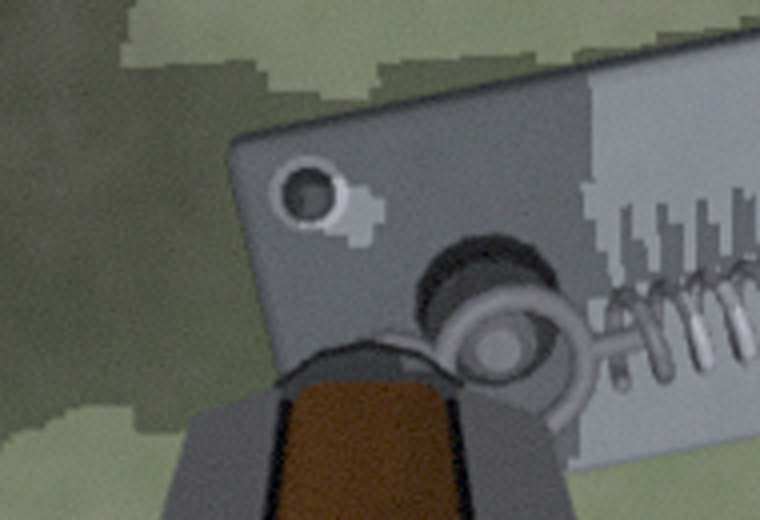

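View pics/sz6.png

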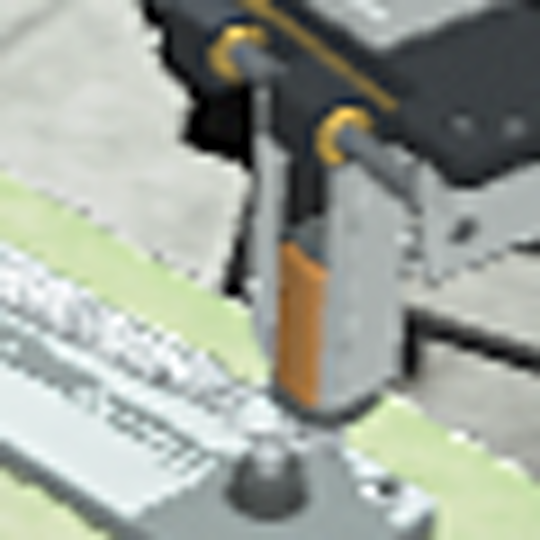

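```bash
python3 - <<'E'
from h import *
s=load('w13')
print('head',onz(s,314.2,237,.0335),'eye',[onz(s,190+518/4,150+c/4,.045) for c in (362,368)])
for p in [(437,345),(598,365),(515,287)]: print(onz(s,190+p[0]/4,150+p[1]/4,.045))
E
```

```text
head [ 0.48329635 -0.13787189  0.0335    ] eye [array([ 0.48126733, -0.13569138,  0.045     ]), array([ 0.48219811, -0.13574036,  0.045     ])]
[ 0.47765626 -0.14721169  0.045     ]
[ 0.48272092 -0.12412824  0.045     ]
[ 0.4697903  -0.13551358  0.045     ]
```

```bash

python3 -m inch '[{"linear":[0.01,-0.015,0],"twist":0,"gripper":0},{"linear":[0.015,-0.035,0],"twist":0,"gripper":0},{"linear":[0.015,-0.035,0],"twist":0,"gripper":0},{"linear":[0.015,-0.035,0],"twist":0,"gripper":0}]'
python3 - <<'E'
from h import *
snap('wrist','w14.png')
o=robot.get_obs();print(o['tool_pos'],o['ee_rot'],o['width'],o['wrist_force'])
cv2.imwrite('pics/wz7.png',cv2.resize(load('w14')['image'][150:280,190:380,::-1],None,fx=4,fy=4,interpolation=2))
E
```

```text
time: 10.47
tool_pos: [0.4855, -0.16, 0.0914]
ee_rot: [3.136, -0.003, 3.061]
wrist_force: [-0.3, 8.5, -2.1]
width: 0.0195
[ 0.48552746 -0.16000729  0.0913806 ] [ 3.13593395e+00 -3.06884245e-03  3.06144269e+00] 0.019882793944205494 [-0.15488531  7.92277698 -1.89690801]
```

View pics/wz7.png

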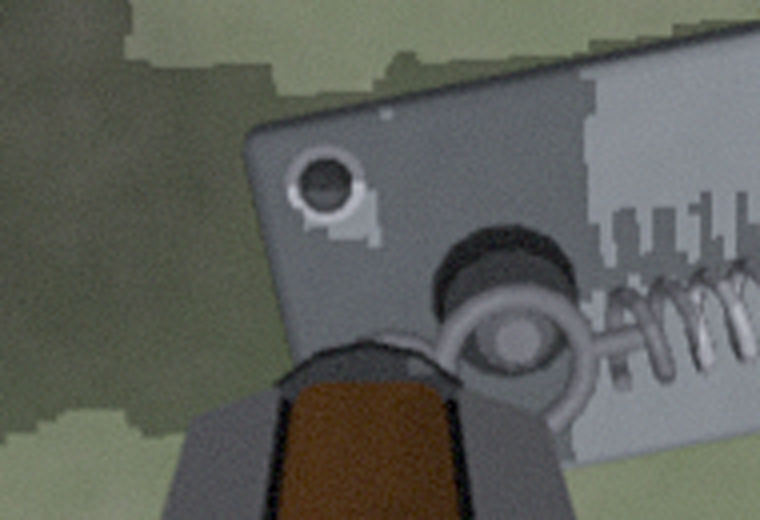

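```bash
python3 - <<'E'
from h import *
s=load('w14')
P=lambda x,y:(190+x/4,150+y/4)
h=onz(s,*P(517,340),.0335);print('head',h)
g=np.array
c=lambda x,y,z=.0455:onz(s,*P(x,y),z)
# wire mid-line points on ring (mean diameter 21.5)
pts=g([c(448,345)[:2],c(515,292)[:2],c(590,360)[:2],c(575,318)[:2],c(460,318)[:2],c(568,415)[:2]])
from scipy.optimize import least_squares
r=least_squares(lambda p:np.hypot(*(pts-p).T)-.01075,h[:2]);print(r.x,r.fun)
for z in (.042,.049):
    pts=g([c(448,345,z)[:2],c(515,292,z)[:2],c(590,360,z)[:2],c(575,318,z)[:2],c(460,318,z)[:2],c(568,415,z)[:2]])
    r=least_squares(lambda p:np.hypot(*(pts-p).T)-.01075,h[:2]);print(z,r.x,r.fun)
E
```

```text
head [ 0.48360132 -0.1376073   0.0335    ]
[ 0.4826935  -0.13872702] [-2.55155088e-04  2.23782630e-04 -2.36338851e-04 -6.68271919e-05
  2.32978211e-04  3.38563010e-04]
0.042 [ 0.48393611 -0.13836407] [-5.44903213e-05  2.54754363e-04 -1.28579679e-04 -3.90337429e-05
  3.70073498e-04  6.03327126e-04]
0.049 [ 0.48145887 -0.13909531] [-4.54872222e-04  2.01462273e-04 -3.36458503e-04 -8.49865420e-05
  1.00390578e-04  7.34052581e-05]
```

```bash

python3 -m inch '[{"linear":[0,0,-0.03],"twist":0,"gripper":0},{"linear":[0,0,-0.06],"twist":0,"gripper":0},{"linear":[0,0,-0.1],"twist":0,"gripper":0},{"linear":[0,0,-0.1],"twist":0,"gripper":0},{"linear":[0,0,-0.1],"twist":0,"gripper":0}]'
python3 - <<'E'
from h import *
snap('wrist','w15.png')
o=robot.get_obs();print(o['tool_pos'],o['ee_rot'],o['width'],o['wrist_force'])
cv2.imwrite('pics/wz8.png',cv2.resize(load('w15')['image'][150:280,190:380,::-1],None,fx=4,fy=4,interpolation=2))
E
```

```text
time: 10.93
tool_pos: [0.4856, -0.1601, 0.0815]
ee_rot: [3.136, -0.003, 3.061]
wrist_force: [-1.5, 7.8, -0.7]
width: 0.0201
[ 0.48569085 -0.16008305  0.08166578] [ 3.13628566e+00 -2.59625842e-03  3.06148246e+00] 0.019554896248000806 [-0.57988462  8.5749063  -0.52993605]
```

View pics/wz8.png

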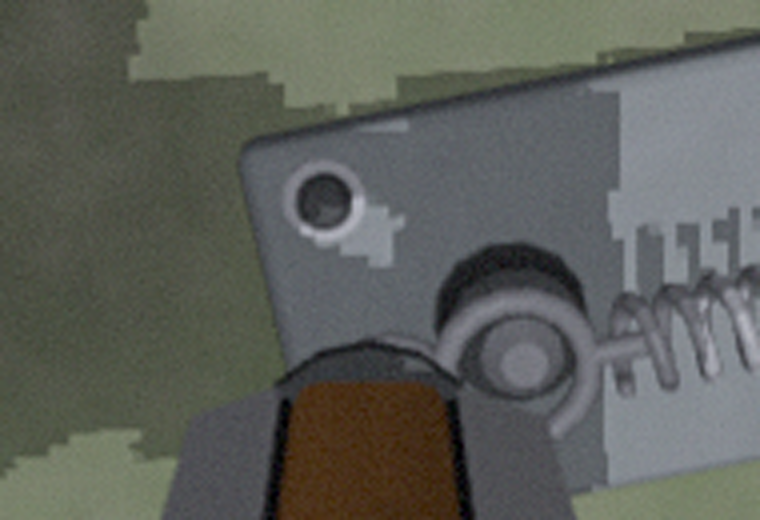

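```bash

python3 -m inch '[{"linear":[0,0,-0.03],"twist":0,"gripper":0},{"linear":[0,0,-0.06],"twist":0,"gripper":0},{"linear":[0,0,-0.09],"twist":0,"gripper":0},{"linear":[0,0,-0.12],"twist":0,"gripper":0},{"linear":[0,0,-0.12],"twist":0,"gripper":0},{"linear":[0,0,-0.12],"twist":0,"gripper":0}]'
python3 - <<'E'
from h import *
snap('wrist','w16.png');snap('scene','sc7.png')
o=robot.get_obs();print(o['tool_pos'],o['ee_rot'],o['width'],o['wrist_force'])
cv2.imwrite('pics/wz9.png',cv2.resize(load('w16')['image'][150:280,190:380,::-1],None,fx=4,fy=4,interpolation=2))
cv2.imwrite('pics/sz7.png',cv2.resize(load('sc7')['image'][180:240,270:330,::-1],None,fx=9,fy=9,interpolation=2))
E
```

```text
time: 11.48
tool_pos: [0.486, -0.1603, 0.0701]
ee_rot: [3.137, -0.002, 3.061]
wrist_force: [-1.1, 8.6, -0.0]
width: 0.0198
[ 0.48613484 -0.1603763   0.07034531] [ 3.13691864e+00 -1.27848884e-03  3.06139226e+00] 0.019710011192303378 [-0.95036759  9.06229973  1.1633494 ]
```

View pics/wz9.png

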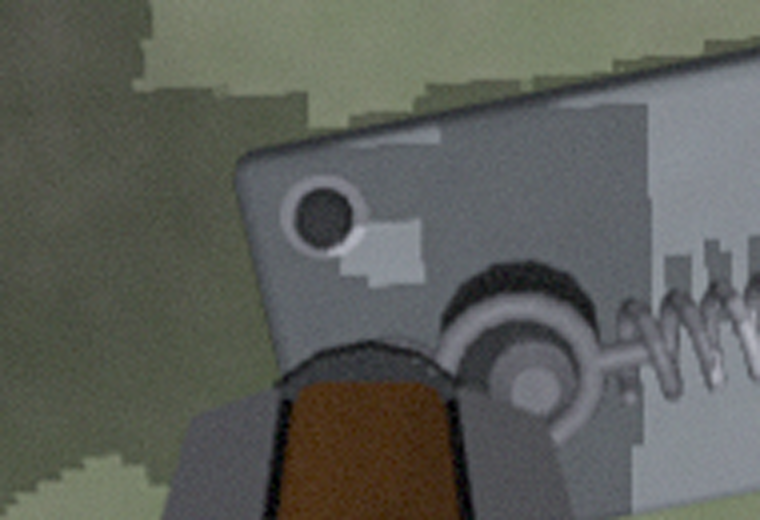

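View pics/sz7.png

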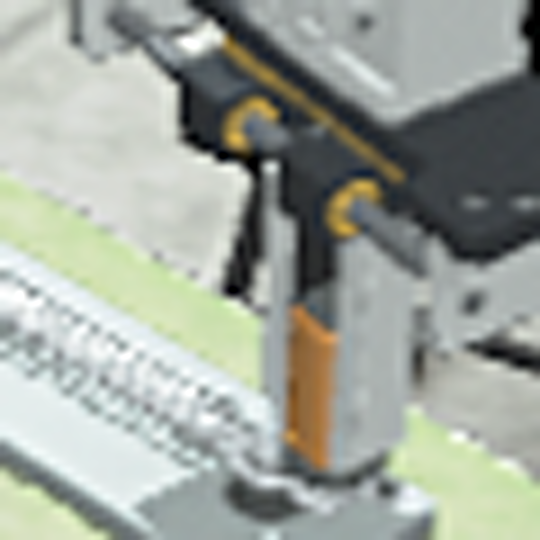

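```bash

python3 -m inch '[{"linear":[0,0.02,-0.005],"twist":0,"gripper":0},{"linear":[-0.005,0.04,-0.005],"twist":0,"gripper":0},{"linear":[-0.005,0.06,-0.005],"twist":0,"gripper":0},{"linear":[-0.005,0.06,-0.005],"twist":0,"gripper":0},{"linear":[-0.005,0.06,-0.005],"twist":0,"gripper":0}]'
python3 - <<'E'
from h import *
snap('wrist','w17.png')
o=robot.get_obs();print(o['tool_pos'],o['ee_rot'],o['width'],o['wrist_force'])
cv2.imwrite('pics/wz10.png',cv2.resize(load('w17')['image'][150:280,190:380,::-1],None,fx=4,fy=4,interpolation=2))
E
```

```text
time: 12.0
tool_pos: [0.4859, -0.1549, 0.0702]
ee_rot: [3.138, -0.0, 3.061]
wrist_force: [-1.9, 6.6, 1.0]
width: 0.0198
[ 0.48591596 -0.15492526  0.0701941 ] [ 3.13825189e+00 -3.40481384e-04  3.06143438e+00] 0.019590556897245884 [-1.00133923  7.67579435  0.95939743]
```

View pics/wz10.png

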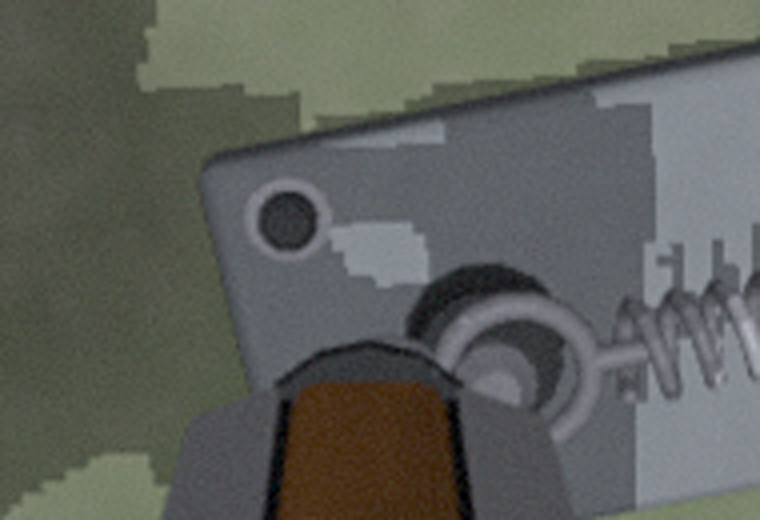

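```bash

python3 -m inch '[{"linear":[0,0.015,0],"twist":0,"gripper":0},{"linear":[0,0.025,0],"twist":0,"gripper":0},{"linear":[0,0.025,0],"twist":0,"gripper":0},{"linear":[0,0.025,0],"twist":0,"gripper":0},{"linear":[0,0.025,0],"twist":0,"gripper":0}]'
python3 - <<'E'
from h import *
snap('wrist','w18.png')
o=robot.get_obs();print(o['tool_pos'],o['ee_rot'],o['width'],o['wrist_force'])
cv2.imwrite('pics/wz11.png',cv2.resize(load('w18')['image'][150:280,190:380,::-1],None,fx=4,fy=4,interpolation=2))
E
```

```text
time: 12.47
tool_pos: [0.486, -0.1533, 0.0703]
ee_rot: [3.14, 0.0, 3.061]
wrist_force: [-0.2, 5.3, -0.1]
width: 0.0195
[ 0.48597806 -0.15329412  0.07025322] [ 3.13998813e+00 -2.18365906e-05  3.06120240e+00] 0.020079171887664157 [-1.77500932  5.4723063   0.01251239]
```

View pics/wz11.png

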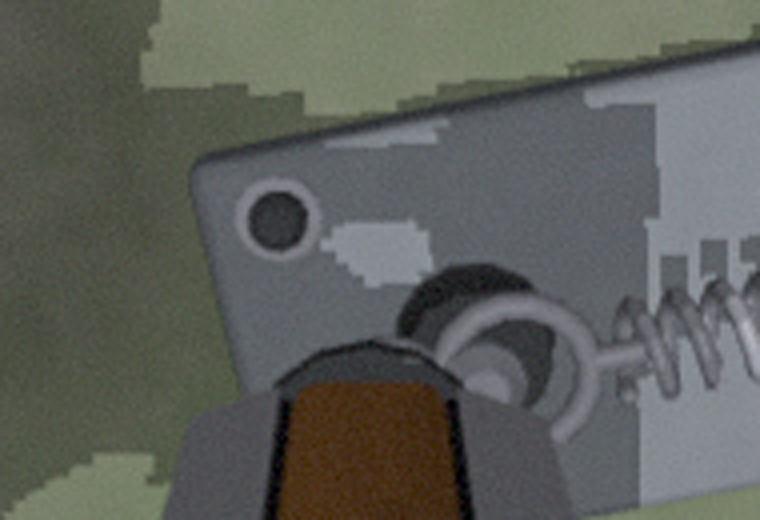

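```bash

python3 -m inch '[{"linear":[0,0.015,0],"twist":0,"gripper":0},{"linear":[0,0.02,0],"twist":0,"gripper":0},{"linear":[0,0.02,0],"twist":0,"gripper":0},{"linear":[0,0.02,0],"twist":0,"gripper":0},{"linear":[0,0.02,0],"twist":0,"gripper":0}]'
python3 - <<'E'
from h import *
snap('wrist','w19.png')
o=robot.get_obs();print(o['tool_pos'],o['ee_rot'],o['width'],o['wrist_force'])
cv2.imwrite('pics/wz12.png',cv2.resize(load('w19')['image'][150:280,190:380,::-1],None,fx=4,fy=4,interpolation=2))
s=load('w19')
E
```

```text
time: 12.93
tool_pos: [0.4861, -0.1526, 0.0701]
ee_rot: [-3.14, 0.001, 3.061]
wrist_force: [-0.4, 0.2, -1.0]
width: 0.02
[ 0.4860869  -0.15250844  0.07013706] [-3.14017491e+00  6.43974915e-04  3.06092377e+00] 0.020194146197178894 [-1.15923135 -0.3773567   0.51342289]
```

View pics/wz12.png

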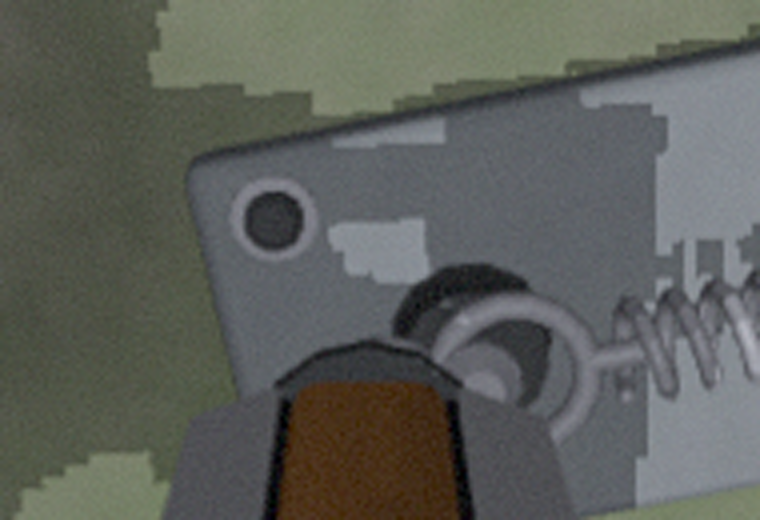

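```bash

python3 -m inch '[{"linear":[-0.003,0.015,0],"twist":0,"gripper":0},{"linear":[-0.003,0.015,0],"twist":0,"gripper":0},{"linear":[-0.003,0.015,0.02],"twist":0,"gripper":0},{"linear":[-0.003,0.015,0.05],"twist":0,"gripper":0},{"linear":[-0.003,0.015,0.05],"twist":0,"gripper":0},{"linear":[-0.003,0.015,0.05],"twist":0,"gripper":0}]'
python3 - <<'E'
from h import *
snap('wrist','w20.png');snap('scene','sc8.png')
o=robot.get_obs();print(o['tool_pos'],o['ee_rot'],o['width'],o['wrist_force'])
cv2.imwrite('pics/wz13.png',cv2.resize(load('w20')['image'][150:280,190:380,::-1],None,fx=4,fy=4,interpolation=2))
cv2.imwrite('pics/sz8.png',cv2.resize(load('sc8')['image'][180:240,270:330,::-1],None,fx=9,fy=9,interpolation=2))
E
```

```text
time: 13.48
tool_pos: [0.4858, -0.1502, 0.0751]
ee_rot: [3.142, 0.0, 3.061]
wrist_force: [-1.7, -0.8, -1.1]
width: 0.0197
[ 0.48560369 -0.1501002   0.07481989] [ 3.14139093e+00 -1.40533501e-05  3.06121866e+00] 0.019927238478179173 [ 0.31962049 -0.61467443 -2.66624423]
```

View pics/wz13.png

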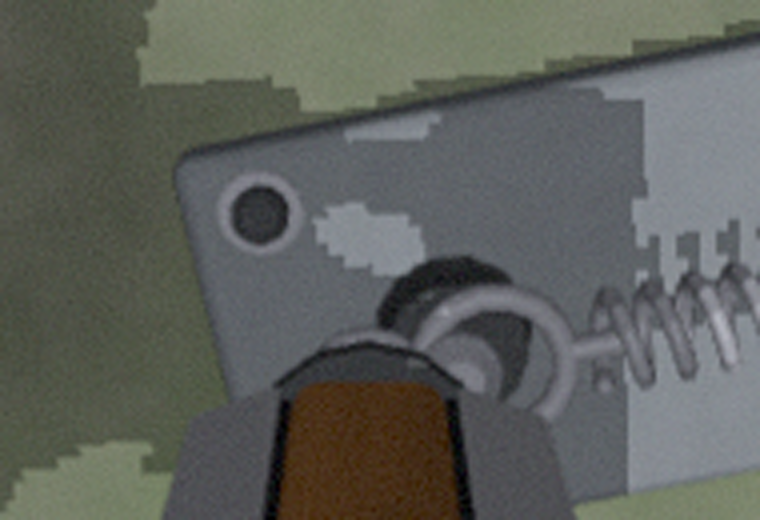

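View pics/sz8.png

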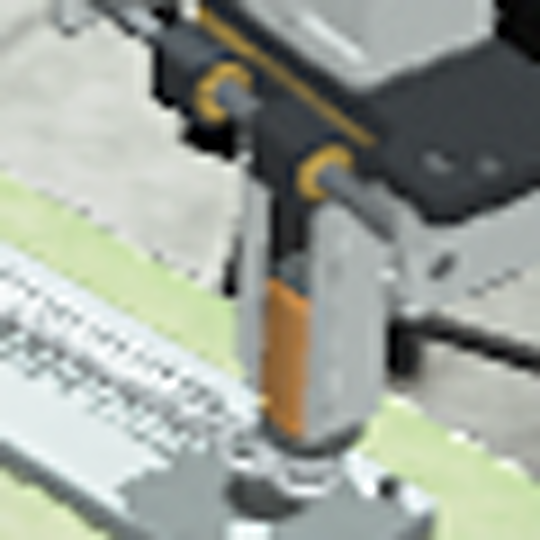

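```bash

python3 -m inch '[{"linear":[0,-0.015,0],"twist":0,"gripper":0},{"linear":[0,-0.015,0.05],"twist":0,"gripper":0},{"linear":[0,-0.015,0.1],"twist":0,"gripper":0},{"linear":[0,-0.015,0.2],"twist":0,"gripper":0},{"linear":[0,-0.015,0.5],"twist":0,"gripper":0},{"linear":[0,-0.015,0.9],"twist":0,"gripper":0},{"linear":[-0.2,-0.4,0.9],"twist":0,"gripper":0},{"linear":[-0.4,-0.6,0.9],"twist":0,"gripper":0},{"linear":[-0.4,-0.6,0.9],"twist":0,"gripper":0},{"linear":[-0.4,-0.6,0.9],"twist":0,"gripper":0}]'
python3 - <<'E'
from h import *
robot.snapshot('top')
snap('wrist','w21.png')
o=robot.get_obs();print(o['tool_pos'],o['ee_rot'],o['width'],o['wrist_force'])
E
```

```text
time: 14.42
tool_pos: [0.4453, -0.2111, 0.1661]
ee_rot: [-3.141, 0.002, 3.058]
wrist_force: [0.4, -0.0, -2.2]
width: 0.02
[ 0.44589201 -0.20988922  0.16533875] [3.14110035e+00 8.95418379e-04 3.06094476e+00] 0.019907574346459955 [ 0.08305963  0.26736239 -1.23166344]
```

View pics/w21.png

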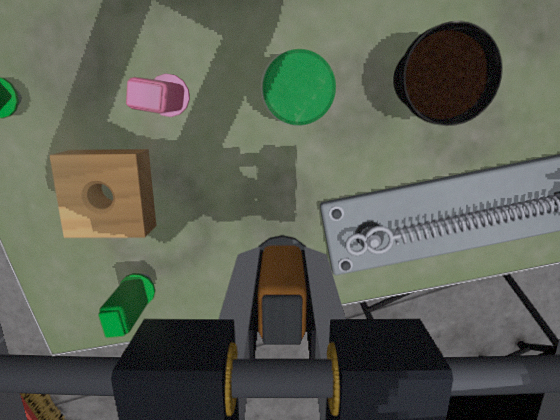

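```bash
python3 - <<'E'
from h import *
s=load('w21')
A=cv2.resize(s['image'][195:275,320:420,::-1],None,fx=4,fy=4,interpolation=2)
B=cv2.resize(s['image'][225:355,220:345,::-1],None,fx=4,fy=4,interpolation=2)
A=cv2.copyMakeBorder(A,0,520-A.shape[0],0,0,0)
cv2.imwrite('pics/z21.png',np.hstack([B,A[:,:300*1]]) )
cv2.imwrite('pics/z21b.png',cv2.resize(s['image'][195:275,320:420,::-1],None,fx=6,fy=6,interpolation=2))
cv2.imwrite('pics/z21c.png',cv2.resize(s['image'][140:245,45:165,::-1],None,fx=5,fy=5,interpolation=2))
E
```

```text
(no output)
```

View pics/z21.png

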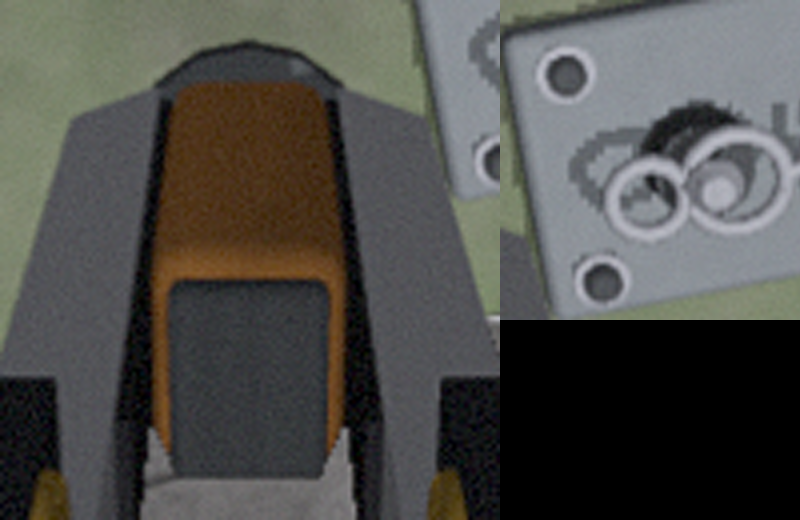

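View pics/z21b.png

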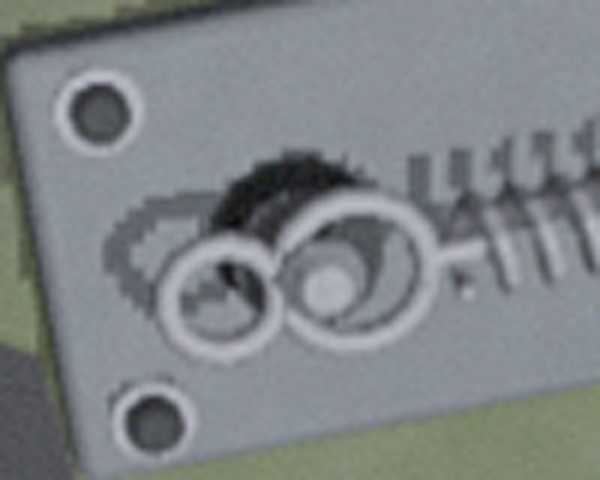

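View pics/z21c.png

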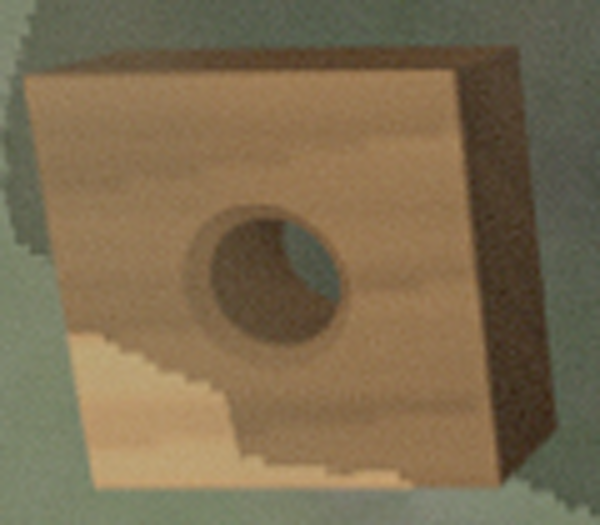

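```bash
python3 - <<'E'
from h import *
s=load('w21')
h=onz(s,374.7,243,.0335);print('head',h)
for z in (.026,.03,.036,.042): 
  e=onz(s,379.2,240,z);p=onz(s,357.2,244.7,z);print(z,e,p,np.hypot(*(e-h)[:2]),np.hypot(*(e-p)[:2]))
# two rim widths -> outer diameter at z
for z in (.026,.042): print(z,np.linalg.norm(onz(s,320+272/6,195+270/6,z)-onz(s,320+440/6,195+265/6,z)), np.linalg.norm(onz(s,320+160/6,195+303/6,z)-onz(s,320+287/6,195+295/6,z)))
print('stand',onz(s,45+267/5,140+283/5,.03))
snap('scene','sc9.png')
cv2.imwrite('pics/sz9.png',cv2.resize(load('sc9')['image'][190:250,260:330,::-1],None,fx=10,fy=9,interpolation=2))
E
```

```text
head [ 0.4835873  -0.13717371  0.0335    ]
0.026 [ 0.48435884 -0.13157755  0.026     ] [ 0.48705079 -0.15033514  0.026     ] 0.005649099159292303 0.018949774897672248
0.03 [ 0.48269469 -0.13256114  0.03      ] [ 0.48535029 -0.15106543  0.03      ] 0.004698144869398047 0.01869386801256051
0.036 [ 0.48019847 -0.13403653  0.036     ] [ 0.48279954 -0.15216085  0.036     ] 0.004618019305946589 0.018310007684892927
0.042 [ 0.47770225 -0.13551192  0.042     ] [ 0.48024878 -0.15325627  0.042     ] 0.006115181509786178 0.017926147357225333
0.026 0.02383002696010314 0.018019747641805937
0.042 0.02254277832429213 0.01704635824495765
stand [ 0.42612868 -0.35917085  0.03      ]
```

View pics/sz9.png

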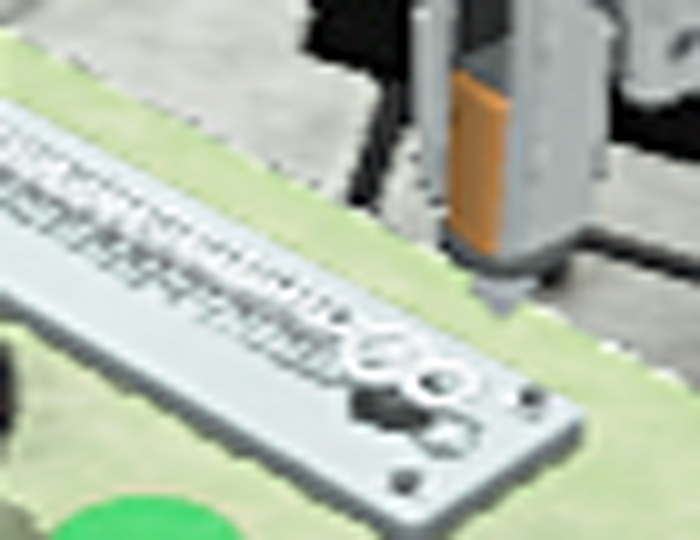

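```bash

python3 -m inch '[{"linear":[-0.1,-0.35,0],"twist":0,"gripper":0},{"linear":[-0.2,-0.7,0],"twist":0,"gripper":0},{"linear":[-0.2,-1,0],"twist":0,"gripper":0},{"linear":[-0.2,-1,0],"twist":0,"gripper":0},{"linear":[-0.2,-1,0],"twist":0,"gripper":0},{"linear":[-0.2,-1,0],"twist":0,"gripper":0}]'
python3 - <<'E'
from h import *
robot.snapshot('top')
snap('wrist','w22.png')
o=robot.get_obs();print(o['tool_pos'],o['ee_rot'],o['width'],o['wrist_force'])
E
python3 -m inch '[{"linear":[0,-0.25,0],"twist":0,"gripper":0},{"linear":[0,-0.49,0],"twist":0,"gripper":0},{"linear":[0,-0.49,-0.2],"twist":0,"gripper":0},{"linear":[0,-0.49,-0.5],"twist":0,"gripper":0},{"linear":[0,-0.49,-0.5],"twist":0,"gripper":0},{"linear":[0,-0.49,-0.5],"twist":0,"gripper":0},{"linear":[0,-0.49,-0.5],"twist":0,"gripper":0}]'
```

```text
time: 15.07
tool_pos: [0.4261, -0.3091, 0.1644]
ee_rot: [3.14, -0.001, 3.062]
wrist_force: [0.9, -0.4, -2.7]
width: 0.0196
[ 0.42608686 -0.30880315  0.16470188] [ 3.14069113e+00 -2.31313963e-04  3.06305738e+00] 0.02009485905217408 [-0.79684793  0.1719605  -2.16809159]
time: 15.75
tool_pos: [0.4263, -0.3587, 0.116]
ee_rot: [-3.141, 0.001, 3.062]
wrist_force: [0.3, 0.0, -1.4]
width: 0.0201
```

View pics/w22.png

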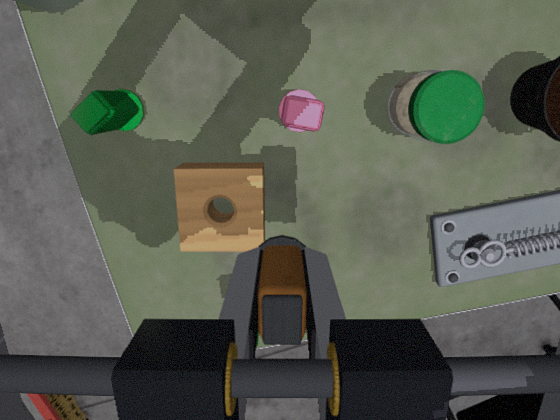

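```bash
python3 - <<'E'
from h import *
s=load('w22');a=load('w21')
cv2.imwrite('pics/z22.png',cv2.resize(s['image'][205:295,430:550,::-1],None,fx=6,fy=6,interpolation=2))
print(onz(s,220.5,209,.03))
E
```

```text
[ 0.42477645 -0.35917772  0.03      ]
```

View pics/z22.png

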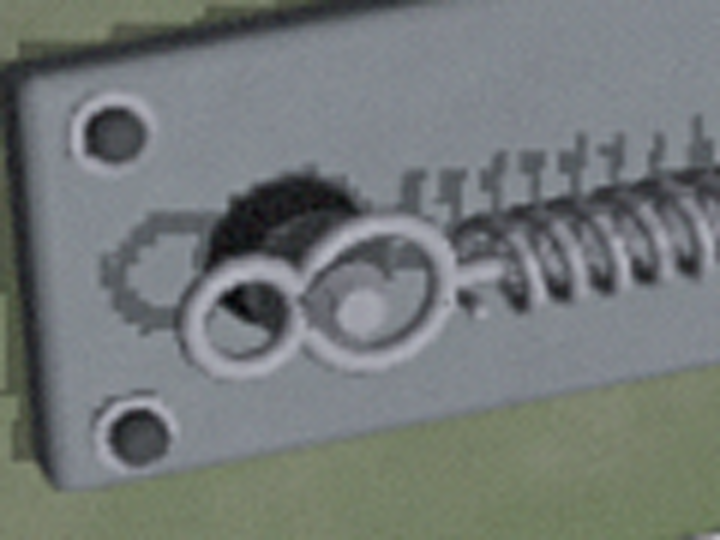

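```bash
python3 - <<'E'
from h import *
s=load('w22');a=load('w21')
for k,p,q in [('eye',(379.2,240),(493,253.7)),('pull',(357.2,244.7),(470.5,257.8)),('head',(374.7,243),(430+361/6,205+315/6)),('h1',(320+98/6,195+113/6),(430+115/6,205+134/6))]:
    x,e=tri(ray(a,*p),ray(s,*q));print(k,x.round(4),np.round(e,4))
E
python3 -m inch '[{"linear":[0,-0.004,-0.15],"twist":0,"gripper":0},{"linear":[0,-0.004,-0.3],"twist":0,"gripper":0},{"linear":[0,-0.004,-0.45],"twist":0,"gripper":0},{"linear":[0,-0.004,-0.54],"twist":0,"gripper":0},{"linear":[0,-0.004,-0.54],"twist":0,"gripper":0},{"linear":[0,-0.004,-0.54],"twist":0,"gripper":0},{"linear":[0,-0.004,-0.54],"twist":0,"gripper":0}]'
```

```text
eye [ 0.4836 -0.1322  0.0283] [0.0002 0.0002]
pull [ 0.4873 -0.1502  0.0254] [0. 0.]
head [ 0.4843 -0.1371  0.0331] [0.0005 0.0005]
h1 [ 0.462  -0.1654  0.0139] [0. 0.]
time: 16.33
tool_pos: [0.4265, -0.3603, 0.0627]
ee_rot: [-3.14, 0.002, 3.061]
wrist_force: [0.3, 0.6, -2.2]
width: 0.0197
```

```bash

python3 -m inch '[{"linear":[-0.003,0.005,-0.02],"twist":0,"gripper":0},{"linear":[-0.003,0.005,-0.035],"twist":0,"gripper":0},{"linear":[-0.003,0.005,-0.035],"twist":0,"gripper":0},{"linear":[-0.003,0.005,-0.035],"twist":0,"gripper":0},{"linear":[-0.003,0.005,-0.035],"twist":0,"gripper":0}]'
```

```text
time: 16.75
tool_pos: [0.4259, -0.3597, 0.0587]
ee_rot: [-3.14, 0.002, 3.061]
wrist_force: [0.0, 0.2, 5.1]
width: 0.0203
```

```bash

python3 -m inch '[{"linear":[0,0,0.005],"twist":0,"gripper":0},{"linear":[0,0,0.005],"twist":0,"gripper":0.3},{"linear":[0,0,0.005],"twist":0,"gripper":0.4},{"linear":[0,0,0.005],"twist":0,"gripper":0.5},{"linear":[0,0,0.005],"twist":0,"gripper":0.5},{"linear":[0,0,0.005],"twist":0,"gripper":0.5}]'
python3 -m inch '[{"linear":[0,0,0.1],"twist":0,"gripper":0.6},{"linear":[0,0,0.3],"twist":0,"gripper":0.7},{"linear":[0,0,0.6],"twist":0,"gripper":0.7},{"linear":[0,0,0.9],"twist":0,"gripper":0.7},{"linear":[-0.4,0.3,1],"twist":0,"gripper":0.7},{"linear":[-0.8,0.6,1],"twist":0,"gripper":0.7},{"linear":[-0.8,0.6,1],"twist":0,"gripper":0.7},{"linear":[-0.8,0.6,1],"twist":0,"gripper":0.7}]'
python3 - <<'E'
from h import *
robot.snapshot('top')
snap('wrist','w23.png');snap('scene','sc10.png')
o=robot.get_obs();print(o['time'],o['tool_pos'],o['ee_rot'],o['width'],o['wrist_force'])
cv2.imwrite('pics/sz10.png',cv2.resize(load('sc10')['image'][160:330,225:395,::-1],None,fx=3.5,fy=3.5,interpolation=2))
E
```

```text
time: 17.25
tool_pos: [0.4251, -0.3589, 0.0574]
ee_rot: [3.141, -0.001, 3.061]
wrist_force: [0.1, -0.6, -0.3]
width: 0.0466
time: 17.92
tool_pos: [0.3434, -0.2974, 0.1592]
ee_rot: [-3.141, 0.0, 3.061]
wrist_force: [0.1, -0.0, -1.2]
width: 0.0657
18.0667 [ 0.3459407  -0.29970796  0.15863716] [-3.14034586e+00  1.62212748e-03  3.06103618e+00] 0.06585115438018901 [0.06408394 0.74432654 0.1678492 ]
```

View pics/w23.png

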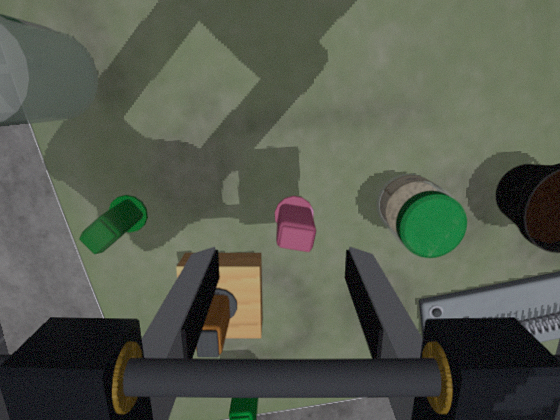

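View pics/sz10.png

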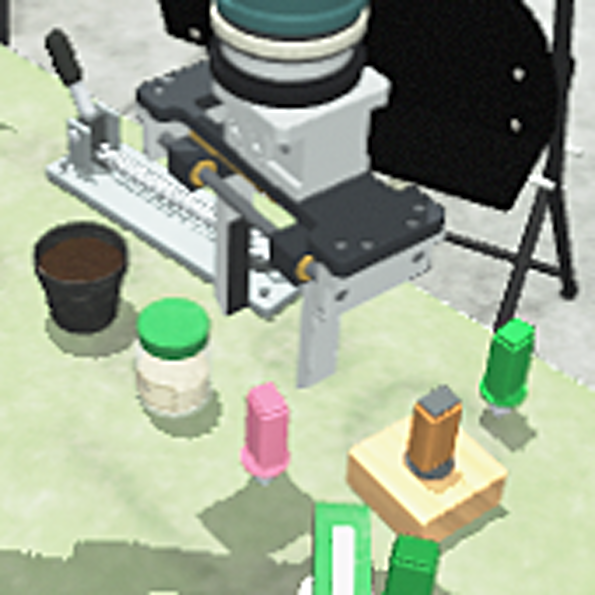

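```bash

python3 -m inch '[{"linear":[0,0.2,0.3],"twist":0,"gripper":0.7},{"linear":[0.1,0.4,0.6],"twist":0,"gripper":0.7},{"linear":[0.3,0.6,0.9],"twist":0,"gripper":0.7},{"linear":[0.4,0.8,0.9],"twist":0,"gripper":0.7},{"linear":[0.4,0.8,0.9],"twist":0,"gripper":0.7},{"linear":[0.4,0.8,0.9],"twist":0,"gripper":0.7},{"linear":[0.4,0.8,0.9],"twist":0,"gripper":0.7}]'
python3 - <<'E'
from h import *
robot.snapshot('top')
s=snap('wrist','w24.png')
o=robot.get_obs();print(o['time'],o['tool_pos'],o['wrist_force'])
cv2.imwrite('pics/top5.png',robot.snapshot('top')['image'][150:290,180:420,::-1].repeat(3,0).repeat(3,1))
E
```

```text
time: 18.65
tool_pos: [0.3854, -0.2196, 0.2468]
ee_rot: [3.141, -0.002, 3.061]
wrist_force: [1.6, -0.9, 0.4]
width: 0.0658
18.75 [ 0.38485725 -0.21977092  0.24652948] [-0.01979406 -0.40102843 -0.26525226]
```

View pics/w24.png

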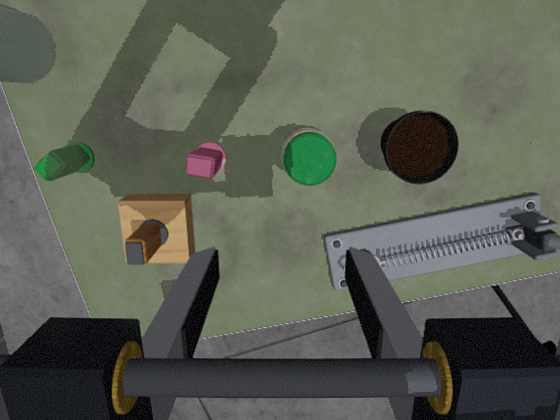

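```bash

python3 -m inch '[{"linear":[0.2,0.3,0],"twist":0,"gripper":0.7},{"linear":[0.4,0.6,0],"twist":0,"gripper":0.7},{"linear":[0.4,0.8,0],"twist":0,"gripper":0.7},{"linear":[0.4,0.8,0],"twist":0,"gripper":0.7},{"linear":[0.4,0.8,0],"twist":0,"gripper":0.7},{"linear":[0.4,0.8,0],"twist":0,"gripper":0.7}]'
python3 - <<'E'
from h import *
robot.snapshot('top')
s=snap('wrist','w25.png')
z=lambda n,u0,u1,v0,v1,f:cv2.resize(load(n)['image'][v0:v1,u0:u1,::-1],None,fx=f,fy=f,interpolation=2)
cv2.imwrite('pics/z24.png',z('w24',110,200,185,275,6))
E
```

```text
time: 19.3
tool_pos: [0.425, -0.14, 0.2475]
ee_rot: [-3.141, -0.001, 3.06]
wrist_force: [0.4, 0.0, -0.9]
width: 0.0659
```

View pics/w25.png

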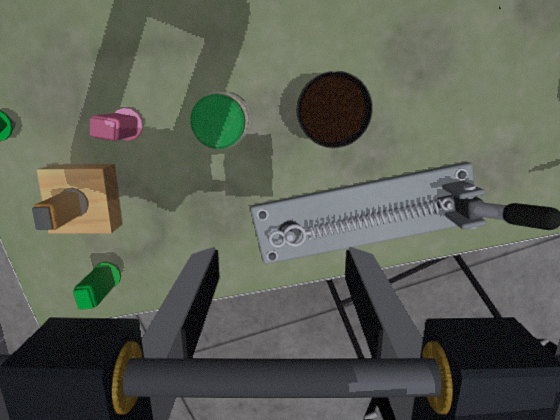

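View pics/z24.png

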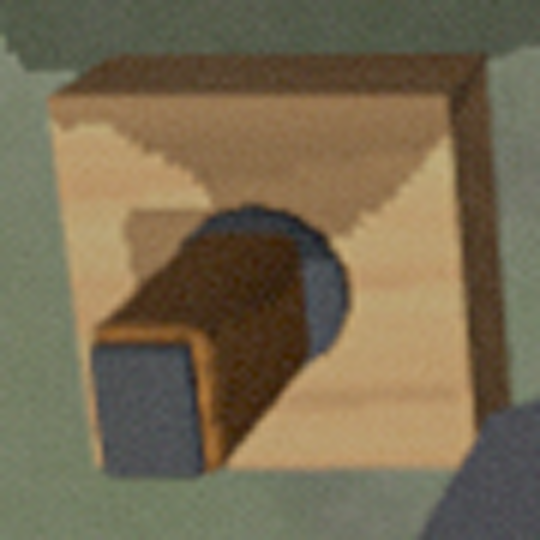

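```bash
python3 - <<'E'
from h import *
s=load('w24')
c=[onz(s,110+x/6,185+y/6,.087) for x,y in [(95,345),(192,345),(205,473),(107,475)]];print('cap',np.mean(c,0))
print('guard',onz(s,110+265/6,185+290/6,.034))
s=load('w25')
cv2.imwrite('pics/z25.png',cv2.resize(s['image'][195:265,245:345,::-1],None,fx=7,fy=7,interpolation=2))
E
```

```text
cap [ 0.42606631 -0.35894877  0.087     ]
guard [ 0.42612747 -0.35833059  0.034     ]
```

View pics/z25.png

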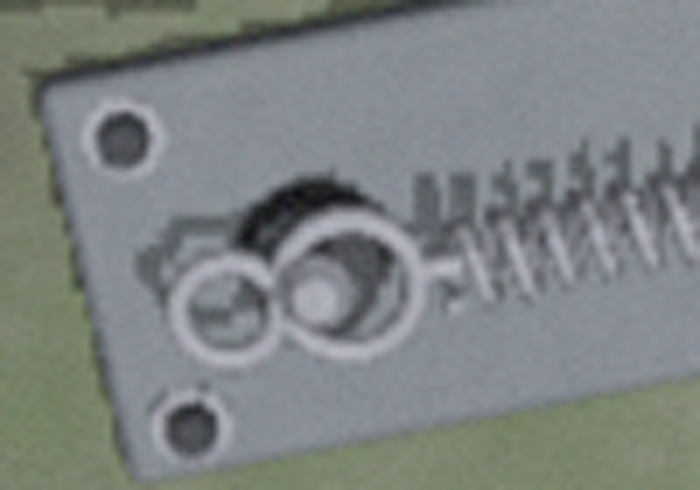

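```bash
python3 -c "
from bench import robot
print(robot.close_job()); o=robot.get_obs(); print(o['time'],o['wrist_force'])"
```

```text
the job is handed in; nothing more can be done
None
the job is handed in; nothing more can be done
```

The spring is hooked on the anchor post's neck and the puller is back upright in its stand. I handed the job in at about 19.4 s. No verdict came back; this is what my own checks showed.

I took the puller from its stand, put its pin in the small ring and drew the spring out to the post (about 8 N). I pressed the large ring down over the head (about 3 N), let it draw back until the pull on the tool dropped to zero, and lifted the pin clear.

**Last checks:**
- **Ring:** its centre measured about 5 mm from the post's axis on the pivot side. Two wrist views put it at z = 28 mm. A plate hole in the same views also read about 2 mm high, so the true height is near 26 mm, at mid neck.
- **Puller:** the cap and guard are both within 1 mm of the hole's axis, so it is upright. The force on letting it down (about 5 N) shows the guard rests on the block.
- **Robot and surroundings:** the gripper is open and clear of everything. In the last picture the black pot and the jar look where they were. The terracotta pot was not in the late views, but the arm worked well away from it.

**What disagreed:**
- **Early wrist pictures:** some were taken before the arm had settled and were off by a few mm, so I measured again before using them.
- **First approach to the grasp:** it came out about 3 mm too low, next to the guard, so I raised the fingers before gripping.

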